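# Pack, cover and clamp the sterilising cassette

## Task

Pack the sterilising cassette after surgery: lay every used hand instrument that lies loose to the right of it (mouth mirror, root elevator, curette, torque ratchet, whichever are there) lengthwise flat inside the tray, only then lay the perforated cover plate on the tray and press it down over the corner studs until it sits level on the rim all round. When it is home, swing the wire bail over the cover and fully down in front of the tray to clamp it. Leave the pen, syringe, timer, glass dish and carton where they are.

Things in the scene. Friction and masses are not known exactly. Their poses are not given: they have to be found in the camera images.
- cassette: stainless sterilising cassette: open tray 110 (x) by 222 (y) by 34 mm high, walls and floor 5 mm thick (inside 100 by 212 mm, 29 mm deep); stands fast on the trolley. Origin: centre of its underside; z up, y along its length, +x towards the side with the hinges of its wire bail. A white push-fit stud stands in each inside corner
- stud_corner (a point): top of one of the four white studs (10 mm thick) as built, 5 mm above the rim, 44 mm to -x and 99 mm to -y of the cassette's origin; the others mirror it. At the start each stands 3 to 5 mm above the rim. A stud gives way at about 3 N (12 N for all four) and stays down where it is pushed
- cover: flat perforated steel cover plate, 110 by 222 by 4 mm, 0.25 kg, with a black bar handle on top and four tabs below (8.5 mm long) that go inside the tray walls with 3 mm play all round. Origin: centre of the plate's flat underside, z up, y along its length. Fits either way round. Laid on, it rests on the studs 3 to 5 mm too high; home, it lies on the rim, origin 34 mm above the cassette's origin
- cover_handle (a point): middle of the cover's bar handle, 30 mm above the plate's underside. The bar is 12 mm wide, 12 mm high and 90 mm long along the cover's y, with 20 mm free below it between two posts 34 mm either side of the middle; its top is 36 mm above the plate's underside
- bail (a joint): angle of the cassette's dark wire bail (a U of 7 mm wire, arms 150 mm apart, straddling the cover's handle). 0 = closed: level, arms over the cover, crossbar in front of the tray, 82 mm to -x of the cassette's origin; 1.57 = upright; starts open, leaning back at 1.85 to 2.1; stops at 2.2. Stays where it is left, moves with 1 to 2 N at the crossbar. Cannot close unless the cover is home
- bail_hinge (a point): middle of the bail's hinge line, which runs along the cassette's y, 66 mm to +x of its origin and 42.5 mm above its underside
- bail_grip (a point): middle of the bail's crossbar, on its axis, 148 mm from the hinge line: a rubber sleeve 11 mm thick and 70 mm long, along the cassette's y
- mirror: mouth mirror: slim steel handle 149 mm long, about 9 mm thick, with a small round mirror (22 mm wide) at the +x end. Grip the handle, 9 mm wide, which runs from 66 mm behind the origin to 25 mm ahead of it along x; its balance point is about 15 mm to the -x side of the origin. Origin: centre of its underside, x along its length, z up. May be absent
- elevator: root elevator: thick-handled steel instrument 128 mm long, handle 12 mm wide and 12 mm high, thin blade at the +x end. Grip the handle, which runs from 56 mm behind the origin to 30 mm ahead of it along x; its balance point is about 12 mm to the -x side of the origin. Origin: centre of its underside, x along its length, z up. May be absent
- curette: curette: slim double-ended steel instrument 172 mm long, handle 9 mm thick; grip it at its origin (handle reaches 47 mm either way along x); its balance point is at the origin. Origin: centre of its underside, x along its length, z up. May be absent
- ratchet: torque ratchet: small steel wrench 103 mm long along its y, body 8 mm wide (x) and 8 to 10 mm high; grip the body, whose middle lies 1 mm to -x of the origin. Origin: centre of its underside, z up. May be absent
- pen: marker pen lying down, 135 mm long, not part of the job. Origin: centre of its underside
- syringe: 20 ml syringe lying down, 108 mm long, not part of the job. Origin: centre of its underside
- dish: small glass dappen dish, 33 mm across and 26 mm high, not part of the job. Origin: centre of its underside
- timer: white timer, 62 by 62 by 21 mm, not part of the job. Origin: centre of its underside
- carton: small carton, 29 by 78 by 59 mm, not part of the job. Origin: centre of its underside

How it is judged:
By the outcome, as a careful person would: the job done as asked, in the order asked, and still so for the second after the job is handed in, with the robot touching nothing.
Of mirror, elevator, curette, ratchet only 2 to 3 are there at a start; the rules pass over those that are not, and their reading is None.
At some moment in a run one of mirror, elevator, curette, ratchet, cover may be knocked a few centimetres aside while the robot is not near it.
Once in a run the grip may slacken for a moment while it holds something.
It also fails if it takes over 210 s, if anything falls off the work surface, if the arm or the gripper's body presses on something with over 40 N, if the wrist force passes 120 N, or if a joint passes its speed limit or range.

## Robot

A 7-joint arm with a two-finger parallel gripper is mounted at the origin on a cart in front of the work surface, level with it; the furniture and walls round the work are solid. World frame = base frame: x ahead of the robot, y to its left, z up, the work surface at z = 0. Lengths are in m, angles in rad, forces in N, time in s.
With the tool pointing down it reaches from about 0.425 to 0.925 m from the base axis. Payload 6.8 kg.
Tool frame: the origin (TCP) lies at the very end of the fingers, on their centre line; the grasp point (between the pads) lies 19 mm behind it; x points along the fingers, y is the direction in which the jaws open and shut, and the axes are right-handed (so a half turn about x gives the same grasp; the last joint's range is limited). The gripper opens to 85 mm and grips with 20 to 120 N. Pads are 22 mm wide; open, the fingers measure 114 mm over their backs; the gripper's body (76 mm by 85 mm) begins 54 mm behind the grasp point. The pads swing forward as they close: fully open they stand 13 mm farther back than shut.
Start: joints at [-1.224, 0.477, 0.022, 1.555, -0.011, 1.109, -0.083], TCP at [0.297, 0.606, 0.231] pointing down, gripper open.
Joint ranges: [-2.96, 2.96], [-0.34, 2.1], [-1.41, 1.46], [0.24, 2.44], [-1.37, 4.51], [0.17, 1.92], [-2.96, 2.96]. Speed limits (rad/s): [2.39, 2.39, 3.14, 3.14, 3.14, 3.14, 3.14].

## Interface

Orientations are given as a rotation vector (axis times angle).
In Python, from bench import get_obs, grab_frame, camera_info, hand_in gives the robot as it stands.
- The arm moves only by the tool apply_moves, never from a script. Its argument "series" is text: rows parted by semicolons, each of 7 numbers parted by spaces: the turn, a rotation vector about the tool's x, y, z in rad, then the shift along the tool's x, y, z in m, then the opening, from 0 (shut) to 1 (fully open). In form: wx wy wz tx ty tz hand; .... A call has 1 to 12 rows; each row is the pose to reach, as a shift and turn from the pose commanded when the call began, along the tool's axes at that moment; what a row does not reach only later rows make up. A row lasts 1/8 s, in which the tool goes at most 62.5 mm and 10.7 degrees, less where a joint would pass 70% of its speed; a pose out of reach is approached as far as the arm can. A call with a gripper value outside its range is refused whole. The fingers move at their own pace and stop on an object; "force" is the grip in N (left out, the last holds). Time passes only in rows, so rows that repeat a pose let the fingers close. It gives the time, the measured TCP pose, the force and the opening at its end, in the units of the state.
- get_obs(): the state, without advancing time (a new reading comes with each control period).
- grab_frame(name): name is "scene" or "top" or "wrist"; returns the picture (420x560x3 uint8, blue, green, red); there is no depth.
- camera_info(name): a dict with "fov_y" (degrees; the focal length in pixels is half the picture's height over the tangent of half this angle, whatever the lens; pixels are square), "cx", "cy" (the principal point, pixels), "D" ([k1, k2, p1, p2, k3] as OpenCV has them; the pictures are not rectified), "rvec" (rotation vector, rad) and "tvec" (3), from world to camera coordinates, as OpenCV has them. Camera axes: x right, y down, z forward; pixel columns grow to the right and rows downward; lengths in m; the calibration is good to about 2 mm. A picture is of the moment at which its call begins: read the wrist's pose just before it. camera_info takes no time and is no camera call; for the wrist camera it gives the pose at the moment of the call.
- hand_in(): hands the job in, once; it reports no verdict.
The state is a dict: "clock": time; "joints": joint angles; "qvel": joint speeds; "tau": joint torques, N m; "tcp_pos": TCP position; "orientation": TCP orientation; "contact_force": force on the tool from outside, world axes, zero at the start; "moment": the same for the moment, N m; "grip_width": finger opening in m.
Only numpy, scipy, OpenCV 4.12 (cv2) and the standard library are available. Lean on these libraries where they do the work, as an engineer would, in place of code of your own. Each camera call takes 0.05 s, during which the arm holds its last target.

## Working session

There is one attempt and no reset: what is moved stays moved. The work goes in short steps, Python scripts to look and compute and a tool call to move; the robot and the scene stay as the last step left them, time stands still between calls to the robot, and variables do not carry over. Pictures are saved under pics/ and viewed, and the job is handed in when it is done.

Besides the shell and the picture viewer there is one more tool, called after ">>>" in YAML: its name, and indented under it one key for each argument. apply_moves: Moves the arm, as the interface text tells. Its arguments: {"type":"object","properties":{"series":{"type":"string"},"force":{"type":"number"}},"required":["series"]}

```bash
ls; mkdir -p pics
python3 - <<'E'
from bench import *
import cv2
o=get_obs(); print(o)
for n in ["scene","top","wrist"]:
    print(n,camera_info(n)); cv2.imwrite(f"pics/a_{n}.png",grab_frame(n))
E
```

```text
pics
{'clock': 0.0, 'joints': array([-1.22411496,  0.47779673,  0.02232894,  1.55643326, -0.01149145,
        1.1092665 , -0.08311693]), 'qvel': array([ 7.60562646e-04,  1.41027973e-03, -1.23331080e-03,  3.81280056e-04,
       -5.36531800e-04,  1.34871954e-03,  9.07525305e-05]), 'tau': array([-7.27586357e-04, -5.96447110e+01,  1.60752274e+00, -2.81181407e+01,
        1.24640384e-02,  9.55233991e-03, -3.04196715e-05]), 'tcp_pos': array([0.29626117, 0.60587307, 0.23033543]), 'orientation': array([ 0.35523672,  1.54148857, -0.35801369]), 'contact_force': array([ 0.19598096, -0.68740467,  0.03268838]), 'moment': array([-0.04603832,  0.01139108,  0.02297787]), 'grip_width': 0.0855128867358482}
scene {'fov_y': 46.07796417619556, 'cx': 278.7778958828197, 'cy': 212.99121578173967, 'D': array([0.04174191, 0.        , 0.        , 0.        , 0.        ]), 'rvec': array([ 1.91352225, -1.03160072,  0.59186813]), 'tvec': array([-0.32346663,  0.27044333,  0.81499674])}
top {'fov_y': 44.68466736807433, 'cx': 284.46044544434693, 'cy': 205.48127134479782, 'D': array([-0.08307512,  0.        ,  0.        ,  0.        ,  0.        ]), 'rvec': array([ 2.19563967, -2.17014378,  0.05498842]), 'tvec': array([-0.01368498,  0.54915823,  1.23306661])}
wrist {'fov_y': 58.33507739238251, 'cx': 281.4058658453409, 'cy': 211.8630083748937, 'D': array([-0.06058909,  0.        ,  0.        ,  0.        ,  0.        ]), 'rvec': array([-2.41614521, -1.50936281, -0.24892873]), 'tvec': array([-0.67346993, -0.0430158 ,  0.38200049])}
```

View pics/a_top.png

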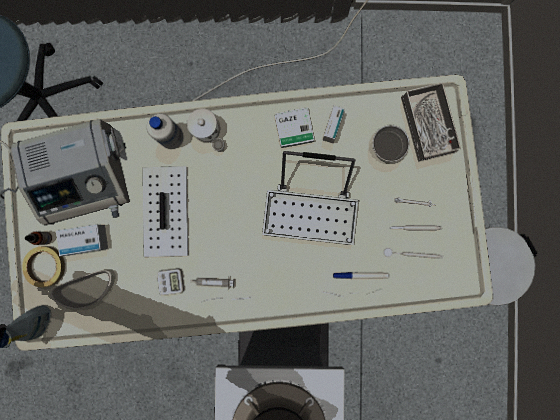

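View pics/a_scene.png

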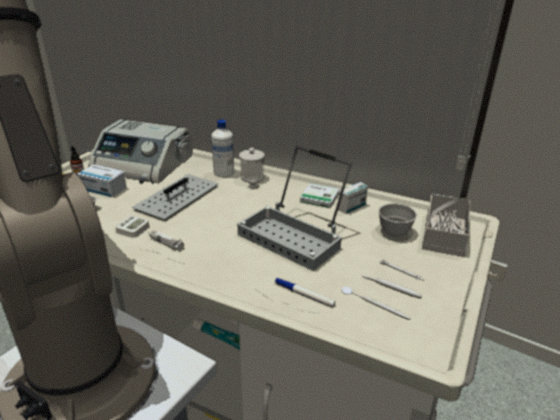

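View pics/a_wrist.png

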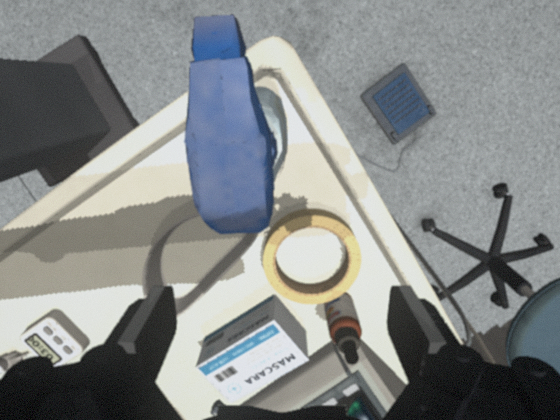

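Top view: cassette around (310,217) with bail leaning to +x; the cover is at (165,210). The ratchet (415,202), elevator (415,228) and mirror (413,253) lie to its right; there is no curette. The pen is at (360,275). Next I'll measure.

```bash
cat > h.py <<'E'
import numpy as np, cv2
from bench import *
from scipy.spatial.transform import Rotation as R
def K(ci):
    f=210/np.tan(np.radians(ci['fov_y']/2)); return np.array([[f,0,ci['cx']],[0,f,ci['cy']],[0,0,1.]])
def ray(ci,uv):
    p=cv2.undistortPoints(np.array(uv,float).reshape(-1,1,2),K(ci),ci['D']).reshape(-1,2)
    Rm=cv2.Rodrigues(ci['rvec'])[0]; c=-Rm.T@ci['tvec']
    d=np.c_[p,np.ones(len(p))]@Rm; return c,d
def onz(ci,uv,z):
    c,d=ray(ci,uv); return c+d*((z-c[2])/d[:,2])[:,None]
def proj(ci,P):
    return cv2.projectPoints(np.array(P,float).reshape(-1,1,3),ci['rvec'],ci['tvec'],K(ci),ci['D'])[0].reshape(-1,2)
def tool(o=None):
    o=o or get_obs(); return np.array(o['tcp_pos']),R.from_rotvec(o['orientation']).as_matrix()
def to_tool(goal_p,goal_R=None,frm=None):
    p,Rm=frm if frm else tool()
    t=Rm.T@(np.array(goal_p)-p)
    w=np.zeros(3) if goal_R is None else R.from_matrix(Rm.T@goal_R).as_rotvec()
    return w,t
def down(yaw): # jaws open along world direction yaw (tool y)
    x=np.array([0,0,-1.]); y=np.array([np.cos(yaw),np.sin(yaw),0]); return np.c_[x,y,np.cross(x,y)]
E
python3 - <<'E'
from h import *
p,Rm=tool(); print(Rm.round(3))
im=cv2.imread('pics/a_top.png')
cv2.imwrite('pics/a_top_l.png',cv2.resize(im[140:300,120:300],None,fx=4,fy=4,interpolation=cv2.INTER_CUBIC)[:600,:800])
cv2.imwrite('pics/a_top_r.png',cv2.resize(im[140:290,255:455],None,fx=4,fy=4,interpolation=cv2.INTER_CUBIC))
ci=camera_info('top'); print(-cv2.Rodrigues(ci['rvec'])[0].T@ci['tvec'])
print(onz(ci,[[310,217],[165,210],[415,202],[415,228],[413,253]],0.01).round(3))
E
```

```text
[[-0.001  0.439  0.898]
 [-0.001  0.898 -0.439]
 [-1.    -0.001  0.   ]]
[ 0.47021937 -0.02395962  1.26512252]
[[ 0.522 -0.07   0.01 ]
 [ 0.535  0.289  0.01 ]
 [ 0.562 -0.329  0.01 ]
 [ 0.498 -0.329  0.01 ]
 [ 0.436 -0.324  0.01 ]]
```

View pics/a_top_r.png

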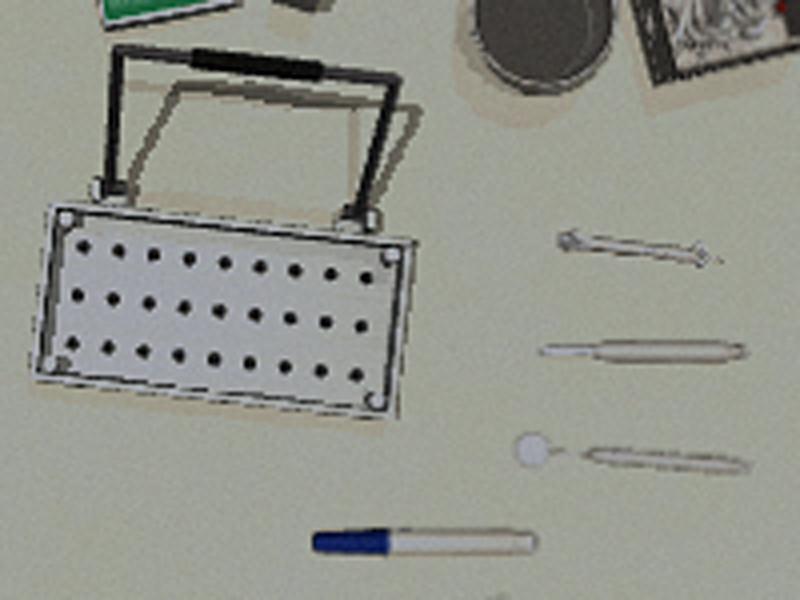

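View pics/a_top_l.png

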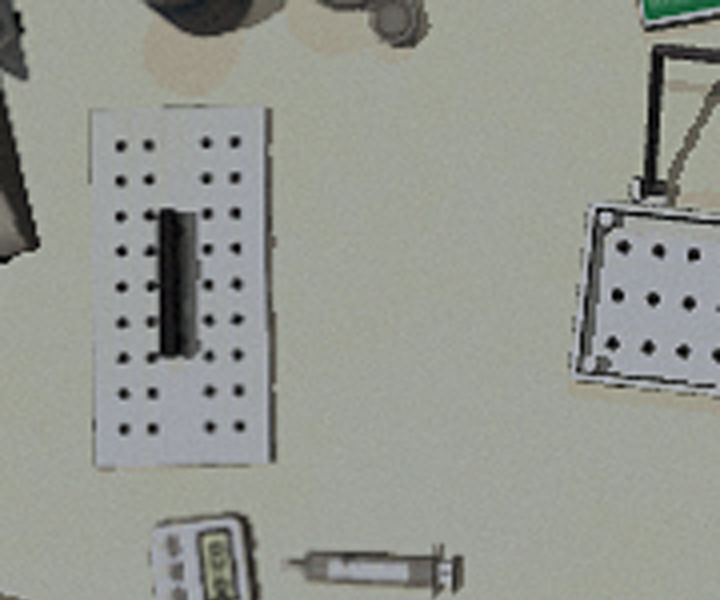

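Run:
```python
from h import *
p,Rm=tool(); ci=camera_info('wrist'); A=cv2.Rodrigues(ci['rvec'])[0]; c=-A.T@ci['tvec']
print('cam in tool',Rm.T@(c-p)); print('cam axes in tool',(Rm.T@A.T).round(3))
for g in ([.45,-.2,.32],):
    print(to_tool(g,down(0)))
t=camera_info('top'); s=np.array([[50,205],[413,242],[395,415],[35,378]])/4+[255,140]
P=onz(t,s,.034); print(P.round(4), P.mean(0))
P=onz(t,np.array([[97,107],[270,105],[272,462],[95,466]])/4+[120,140],.004); print(P.round(4), P.mean(0))
```

```text
cam in tool [-0.14304281 -0.00028077 -0.08371841]
cam axes in tool [[ 0.001 -0.325  0.946]
 [ 1.     0.001 -0.001]
 [-0.     0.946  0.325]]
(array([1.11596193e+00, 8.61139475e-04, 1.19970918e-03]), array([-0.08848183, -0.65665679,  0.49214469]))
[[ 0.5823  0.034   0.034 ]
 [ 0.5623 -0.1856  0.034 ]
 [ 0.4579 -0.1752  0.034 ]
 [ 0.4776  0.0415  0.034 ]] [ 0.5200371  -0.07131758  0.034     ]
[[0.6436 0.3462 0.004 ]
 [0.6457 0.2365 0.004 ]
 [0.4235 0.23   0.004 ]
 [0.4192 0.3409 0.004 ]] [0.53299051 0.28840904 0.004     ]
```

>>> apply_moves:
  series: "0.3 0 0 -0.06 -0.15 0.1 1;0.6 0 0 -0.06 -0.3 0.22 1;0.9 0 0 -0.06 -0.45 0.34 1;1.116 0 0 -0.06 -0.62 0.49 0.4;1.116 0 0 -0.06 -0.66 0.54 0.4;1.116 0 0 -0.06 -0.67 0.55 0.4;1.116 0 0 -0.06 -0.67 0.55 0.4;1.116 0 0 -0.06 -0.67 0.55 0.4;1.116 0 0 -0.06 -0.67 0.55 0.4;1.116 0 0 -0.06 -0.67 0.55 0.4;1.116 0 0 -0.06 -0.67 0.55 0.4;1.116 0 0 -0.06 -0.67 0.55 0.4"
  force: 30

```text
clock: 1.65
tcp_pos: [0.4662, -0.121, 0.2867]
orientation: [1.21, 1.209, -1.208]
contact_force: [0.7, 1.4, 0.0]
grip_width: 0.0342
```

Run:
```python
from h import *
o=get_obs(); print(o); ci=camera_info('wrist'); cv2.imwrite('pics/b_w.png',grab_frame('wrist'))
```

```text
{'clock': 1.65, 'joints': array([-0.58046118,  0.09903371,  0.77296864,  1.97250286, -0.07870348,
        1.09855421,  0.22641906]), 'qvel': array([ 0.71479522,  0.55423867,  0.59300083, -0.43950172, -0.44283178,
        0.06042831,  1.49023309]), 'tau': array([ -3.11558023, -29.97613907,   2.05029622, -25.70554018,
         0.8862422 ,   0.17720011,  -2.04146549]), 'tcp_pos': array([ 0.46616974, -0.12102885,  0.28674313]), 'orientation': array([ 1.20983786,  1.20936031, -1.20769626]), 'contact_force': array([0.70952742, 1.38941326, 0.04672311]), 'moment': array([ 0.06247902, -0.0883902 ,  0.01530426]), 'grip_width': 0.03423789252871439}
```

View pics/b_w.png

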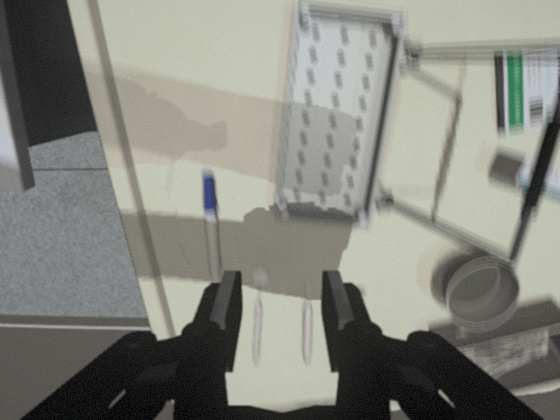

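>>> apply_moves:
  series: "0 0 0 0 0 0 0.4;0 0 0 0 0 0 0.4;0 0 0 0 0 0 0.4;0 0 0 0 0 0 0.4"

```text
clock: 2.2
tcp_pos: [0.4661, -0.1182, 0.2864]
orientation: [1.208, 1.21, -1.207]
contact_force: [0.2, 0.6, -0.3]
grip_width: 0.034
```

Run:
```python
from h import *
o=get_obs(); print(o['tcp_pos'],o['qvel'],tool()[1].round(3)); ci=camera_info('wrist'); cv2.imwrite('pics/c_w.png',grab_frame('wrist'))
```

```text
[ 0.4660965  -0.11820638  0.28640592] [ 0.00231464  0.00064888  0.00499757 -0.0004733   0.00010602 -0.00035135
  0.00054049] [[ 0.     1.     0.002]
 [ 0.     0.002 -1.   ]
 [-1.     0.    -0.   ]]
```

View pics/c_w.png

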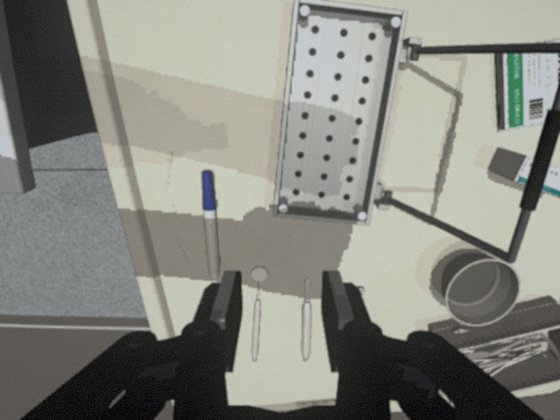

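Settled view: studs at about (304,12), (396,21), (283,209), (362,217). Mirror head is at (260,274) and elevator at (306,320); the ratchet is hidden by a finger. I'll shift toward -y to see the instruments.

>>> apply_moves:
  series: "0 0 0 0 0.02 0.06 0.4;0 0 0 0 0.02 0.1 0.4;0 0 0 0 0.02 0.12 0.4;0 0 0 0 0.02 0.12 0.4;0 0 0 0 0.02 0.12 0.4"

```text
clock: 2.88
tcp_pos: [0.4863, -0.2379, 0.2862]
orientation: [1.209, 1.211, -1.208]
contact_force: [-0.6, 0.3, 0.3]
grip_width: 0.0342
```

Run:
```python
from h import *
import json
o=get_obs(); print(o['tcp_pos'],abs(o['qvel']).max()); ci=camera_info('wrist'); im=grab_frame('wrist'); cv2.imwrite('pics/d_w.png',im)
np.savez('d.npz',p=o['tcp_pos'],**ci)
c=cv2.imread('pics/c_w.png'); cv2.imwrite('pics/c_z.png',cv2.resize(c[0:230,265:420],None,fx=2.6,fy=2.6,interpolation=cv2.INTER_CUBIC))
```

```text
[ 0.48630964 -0.23786179  0.28623368] 0.011389589696790447
```

View pics/d_w.png

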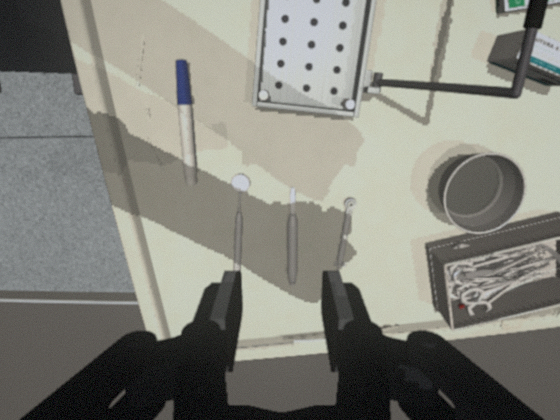

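View pics/c_z.png

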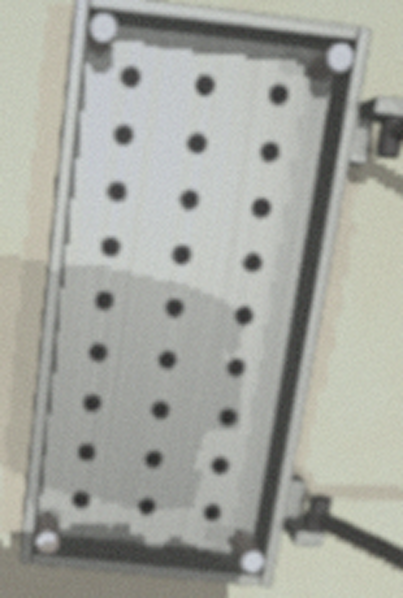

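```bash
cat >> h.py <<'E'
d=dict(np.load('d.npz'))
_Rd=R.from_rotvec([1.209,1.211,-1.208]).as_matrix()
E
python3 - <<'E'
from h import *
z=np.load('d.npz'); ci={k:z[k] for k in z.files}
A=cv2.Rodrigues(ci['rvec'])[0]; c=-A.T@ci['tvec']
# c view: same orientation approx, shifted
c2=c+np.array([.4661,-.1182,.2864])-z['p']; cc=dict(ci); cc['tvec']=-A@c2
st=np.array([[103,27],[341,57],[47,541],[251,562]])/2.6+[265,0]-.3
P=onz(cc,st,.038); print(P.round(4),P.mean(0)); 
print([np.linalg.norm(P[i]-P[j]).round(4) for i,j in((0,1),(2,3),(0,2),(1,3))])
u=(P[0]+P[1]-P[2]-P[3]); print('yaw of tray y from world y', np.arctan2(-u[0],u[1])); u=(P[1]+P[3]-P[0]-P[2]); print(np.arctan2(u[1],u[0]))
print('d studs',onz(ci,[[264,96],[349,104]],.038).round(4))
print('mirror',onz(ci,[[240,183],[238,214],[237,268]],.005).round(4))
print('elev',onz(ci,[[292,187],[292,214],[292,283]],.006).round(4))
print('ratchet',onz(ci,[[349,202],[339,266]],.005).round(4))
t=camera_info('top'); f=lambda q:np.array(q)/4+[255,140]
print('TOP mirror',onz(t,f([[532,450],[590,455],[748,465]]),.005).round(4))
print('elev',onz(t,f([[542,350],[600,350],[747,350]]),.006).round(4))
print('rat',onz(t,f([[568,241],[708,256]]),.005).round(4))
E
```

```text
[[ 0.4872  0.0321  0.038 ]
 [ 0.575   0.023   0.038 ]
 [ 0.4675 -0.1646  0.038 ]
 [ 0.5544 -0.1738  0.038 ]] [ 0.52100688 -0.07082243  0.038     ]
[np.float64(0.0882), np.float64(0.0874), np.float64(0.1976), np.float64(0.1979)]
yaw of tray y from world y -0.10219928787935646
-0.10413593612435697
d studs [[ 0.4686 -0.1664  0.038 ]
 [ 0.5541 -0.1739  0.038 ]]
mirror [[ 0.438  -0.2649  0.005 ]
 [ 0.4343 -0.3031  0.005 ]
 [ 0.4304 -0.3752  0.005 ]]
elev [[ 0.4985 -0.2693  0.006 ]
 [ 0.4988 -0.3026  0.006 ]
 [ 0.4999 -0.3958  0.006 ]]
ratchet [[ 0.5662 -0.2878  0.005 ]
 [ 0.5588 -0.3721  0.005 ]]
TOP mirror [[ 0.437  -0.2633  0.005 ]
 [ 0.4343 -0.2992  0.005 ]
 [ 0.4289 -0.3974  0.005 ]]
elev [[ 0.4986 -0.2692  0.006 ]
 [ 0.4989 -0.3052  0.006 ]
 [ 0.4998 -0.3968  0.006 ]]
rat [[ 0.5662 -0.2856  0.005 ]
 [ 0.5579 -0.373   0.005 ]]
```

Stud spacing measures 88 × 198 mm, as built. The cassette is at (0.521,-0.071), yaw -0.103, and the two views agree on the instruments within ~2 mm. Mirror first.

>>> apply_moves:
  series: "0.066 0 0 0.04 -0.04 0.05 0.4;0.066 0 0 0.1 -0.054 0.1 0.4;0.066 0 0 0.16 -0.054 0.113 0.4;0.066 0 0 0.21 -0.054 0.113 0.4;0.066 0 0 0.24 -0.054 0.113 0.4;0.066 0 0 0.265 -0.054 0.113 0.4;0.066 0 0 0.275 -0.054 0.113 0.4;0.066 0 0 0.282 -0.054 0.113 0.4;0.066 0 0 0.282 -0.054 0.113 0.4;0.066 0 0 0.282 -0.054 0.113 0;0.066 0 0 0.282 -0.054 0.113 0;0.066 0 0 0.282 -0.054 0.113 0"
  force: 40

```text
clock: 4.42
tcp_pos: [0.4327, -0.3525, 0.0053]
orientation: [1.258, 1.176, -1.257]
contact_force: [-1.0, 0.8, 6.2]
grip_width: 0.007
```

>>> apply_moves:
  series: "0 0 0 0 0 0 0;0 0 0 0 0 0 0;0 0 0 -0.02 0 0 0;0 0 0 -0.07 0 0 0;0 0 0 -0.11 0 0 0;0 0 0 -0.11 0 0 0"

```text
clock: 5.18
tcp_pos: [0.4337, -0.3539, 0.1183]
orientation: [1.259, 1.17, -1.255]
contact_force: [0.4, -0.0, -0.9]
grip_width: 0.0073
```

Run:
```python
from h import *
o=get_obs(); print(o['tcp_pos'],o['contact_force'],o['grip_width'],tool()[1].round(3)); 
cv2.imwrite('pics/e_w.png',grab_frame('wrist'));cv2.imwrite('pics/e_t.png',cv2.resize(grab_frame('top')[140:290,255:455],None,fx=4,fy=4))
```

```text
[ 0.43370629 -0.35386921  0.118323  ] [ 0.38400895 -0.01968976 -0.89204699] 0.007263798315974124 [[ 0.006  0.998 -0.066]
 [-0.003 -0.066 -0.998]
 [-1.     0.006  0.003]]
```

View pics/e_w.png

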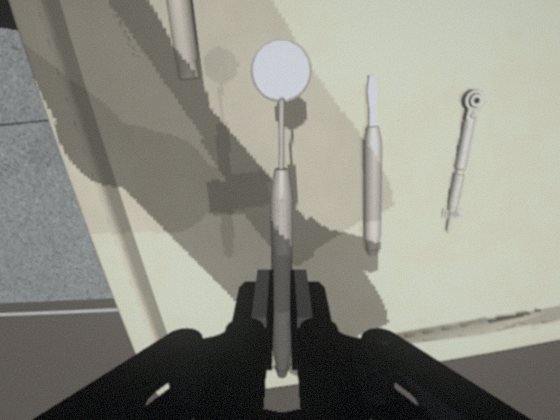

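View pics/e_t.png

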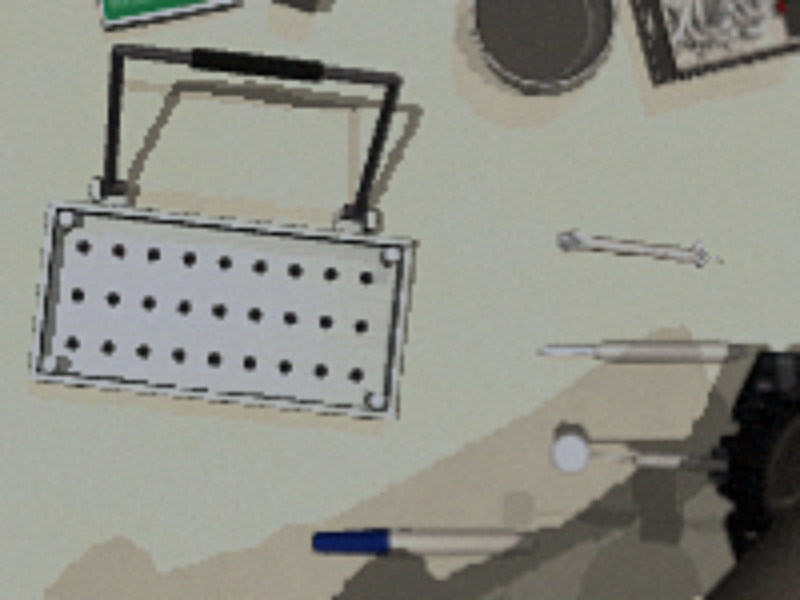

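Mirror held straight: head at (282,70), handle centred between the pads at (283,300). Next I'll work out the placing shift.

```bash
cat >> h.py <<'E'
C=np.array([.521,-.0709]); YT=-.103
def tray(x,y,z): return np.array([C[0]+x*np.cos(YT)-y*np.sin(YT),C[1]+x*np.sin(YT)+y*np.cos(YT),z])
E
python3 - <<'E'
from h import *
w,t=to_tool(tray(-.025,-.025,.118),down(YT)); print(tray(-.025,-.025,.118),w.round(3),t.round(4))
E
```

```text
[ 0.49356205 -0.09319706  0.118     ] [ 0.037 -0.    -0.001] [-0.0028  0.0441 -0.2623]
```

>>> apply_moves:
  series: "0.037 0 0 0 0.01 -0.05 0;0.037 0 0 0 0.02 -0.11 0;0.037 0 0 0 0.03 -0.17 0;0.037 0 0 0 0.04 -0.22 0;0.037 0 0 0 0.044 -0.25 0;0.037 0 0 0 0.044 -0.2623 0;0.037 0 0 0.03 0.044 -0.2623 0;0.037 0 0 0.05 0.044 -0.2623 0;0.037 0 0 0.05 0.044 -0.2623 0;0.037 0 0 0.05 0.044 -0.2623 0"

```text
clock: 6.52
tcp_pos: [0.4932, -0.0945, 0.0649]
orientation: [1.286, 1.157, -1.286]
contact_force: [-0.5, -0.4, 1.0]
grip_width: 0.0071
```

Run:
```python
from h import *
o=get_obs(); print(o['tcp_pos'],o['contact_force'],o['grip_width'],tool()[1].round(3)); 
w,t=to_tool(tray(-.025,-.025,.012),down(YT)); print(w.round(3),t.round(4))
cv2.imwrite('pics/f_w.png',grab_frame('wrist'))
```

```text
[ 0.49323129 -0.09445515  0.06485819] [-0.45585492 -0.40992429  0.95832028] 0.007082525434401844 [[ 0.     0.995 -0.104]
 [-0.    -0.104 -0.995]
 [-1.     0.     0.   ]]
[-0.002  0.    -0.   ] [ 0.0529  0.0002 -0.0013]
```

View pics/f_w.png

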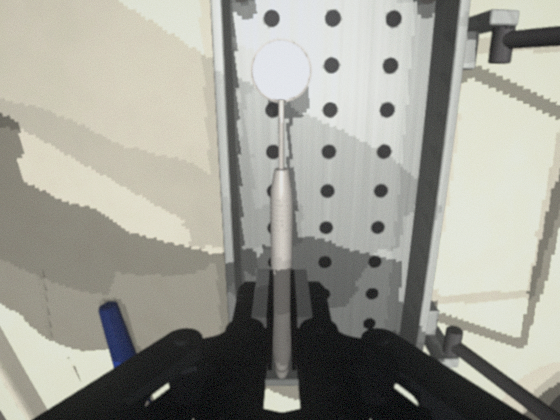

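>>> apply_moves:
  series: "0 0 0 0.025 0 -0.001 0;0 0 0 0.042 0 -0.001 0;0 0 0 0.052 0 -0.001 0;0 0 0 0.052 0 -0.001 0;0 0 0 0.052 0 -0.001 0.17;0 0 0 0.052 0 -0.001 0.17;0 0 0 0.052 0 -0.001 0.17;0 0 0 0.035 0 -0.001 0.17;0 0 0 0.0 0 -0.001 0.17;0 0 0 -0.06 0 -0.001 0.17;0 0 0 -0.06 0 -0.001 0.4;0 0 0 -0.06 0 -0.001 0.4"

```text
clock: 8.07
tcp_pos: [0.4933, -0.092, 0.125]
orientation: [1.285, 1.159, -1.283]
contact_force: [-0.6, 0.8, -0.1]
grip_width: 0.0343
```

Run:
```python
from h import *
o=get_obs(); print(o['tcp_pos'],o['contact_force'],o['grip_width']); 
cv2.imwrite('pics/g_w.png',grab_frame('wrist'))
cv2.imwrite('pics/g_t.png',cv2.resize(grab_frame('top')[140:290,255:455],None,fx=4,fy=4))
w,t=to_tool([.5622,-.331,.12],down(-.09)); print(w.round(3),t.round(4))
```

```text
[ 0.49334234 -0.09199282  0.12499308] [-0.63201233  0.80482524 -0.09715578] 0.03432421565816244
[-0.013 -0.     0.002] [0.0037 0.0938 0.2304]
```

View pics/g_w.png

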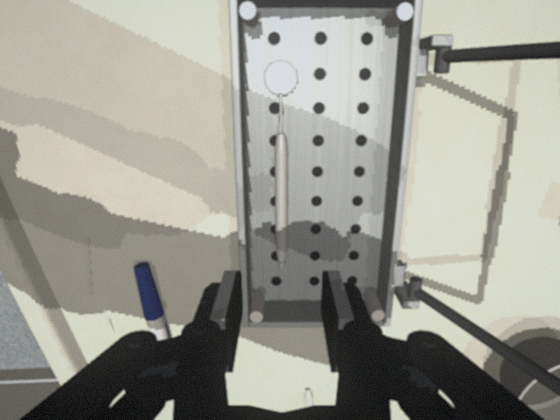

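View pics/g_t.png

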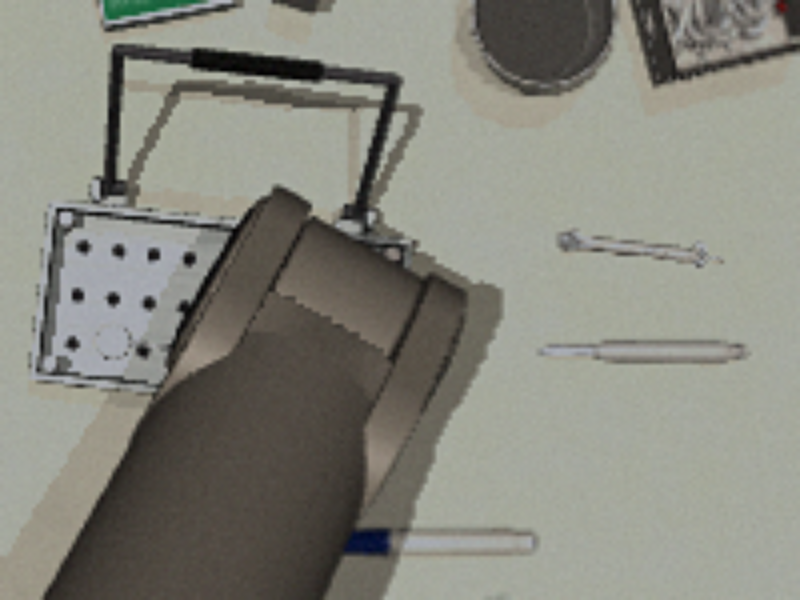

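Mirror lies flat in the tray, head at (281,77), parallel to the wall. Ratchet next, moving clear of the bail arm first.

>>> apply_moves:
  series: "-0.013 0 0 0 0 0.06 0.4;-0.013 0 0 0 0 0.12 0.4;-0.013 0 0 0 0.03 0.18 0.4;-0.013 0 0 0 0.07 0.22 0.4;-0.013 0 0 0.004 0.094 0.2305 0.4;-0.013 0 0 0.004 0.094 0.2305 0.4;-0.013 0 0 0.004 0.094 0.2305 0.4"

```text
clock: 9.05
tcp_pos: [0.5617, -0.3306, 0.1192]
orientation: [1.275, 1.168, -1.277]
contact_force: [0.1, 1.1, 0.3]
grip_width: 0.0344
```

Run:
```python
from h import *
o=get_obs(); print(o['tcp_pos'],o['contact_force'],o['grip_width']); 
ci=camera_info('wrist');cv2.imwrite('pics/i_w.png',grab_frame('wrist'))
w,t=to_tool([.5622,-.331,.12],down(-.09)); print(w.round(3),t.round(4))
print(proj(ci,[[.5622,-.331,.005],[.5662,-.287,.005],[.558,-.373,.005]]))
```

```text
[ 0.56171508 -0.33055144  0.11924205] [0.12429688 1.06338373 0.26933147] 0.03442432201414509
[-0.    -0.001  0.002] [-0.0003  0.0004  0.0006]
[[282.70908933 205.81194661]
 [282.82156513 144.26096872]
 [282.10606373 258.88144692]]
```

View pics/i_w.png

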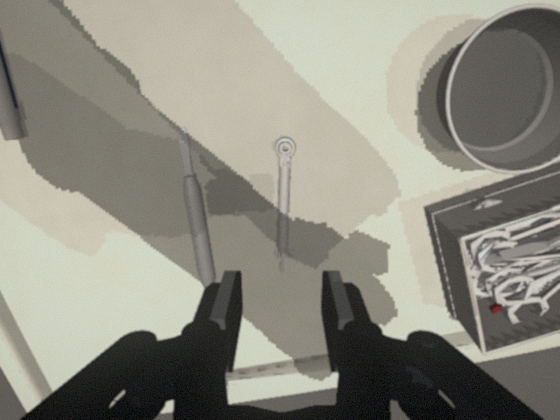

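Ratchet is centred between the fingers, from (285,147) to (281,265). I'll descend straight down.

>>> apply_moves:
  series: "0 0 0 0.05 0 0 0.4;0 0 0 0.09 0 0 0.4;0 0 0 0.107 0 0 0.4;0 0 0 0.115 0 0 0.4;0 0 0 0.115 0 0 0.4;0 0 0 0.115 0 0 0;0 0 0 0.115 0 0 0;0 0 0 0.115 0 0 0;0 0 0 0.115 0 0 0;0 0 0 0.09 0 0 0;0 0 0 0.04 0 0 0;0 0 0 0 0 0 0"

```text
clock: 10.6
tcp_pos: [0.5633, -0.3316, 0.1222]
orientation: [1.275, 1.164, -1.275]
contact_force: [0.3, -0.2, -1.0]
grip_width: 0.0048
```

Run:
```python
from h import *
o=get_obs(); print(o['tcp_pos'],o['contact_force'],o['grip_width']); 
cv2.imwrite('pics/j_w.png',grab_frame('wrist'))
w,t=to_tool(tray(.025,0,.12),down(YT)); print(w.round(3),t.round(4))
```

```text
[ 0.56325681 -0.33162531  0.12221613] [ 0.33438884 -0.23297607 -1.01658581] 0.004782796282385467
[ 0.012  0.003 -0.007] [ 0.0064 -0.0431 -0.2573]
```

View pics/j_w.png

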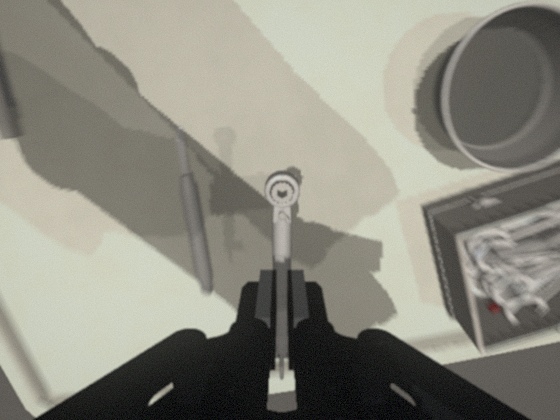

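Ratchet is held, ring end at (282,190) and centred. I'll go around the bail arm, then over the tray.

>>> apply_moves:
  series: "0.012 0 0 0 -0.05 -0.03 0;0.012 0 0 0 -0.08 -0.09 0;0.012 0 0 0 -0.08 -0.15 0;0.012 0 0 0 -0.08 -0.21 0;0.012 0 0 0 -0.07 -0.25 0;0.012 0 0 0.005 -0.045 -0.2575 0;0.012 0 0 0.03 -0.045 -0.2575 0;0.012 0 0 0.055 -0.045 -0.2575 0;0.012 0 0 0.055 -0.045 -0.2575 0;0.012 0 0 0.055 -0.045 -0.2575 0"

```text
clock: 11.9
tcp_pos: [0.5419, -0.0712, 0.0662]
orientation: [1.285, 1.158, -1.284]
contact_force: [0.5, 0.0, 0.1]
grip_width: 0.0046
```

Run:
```python
from h import *
o=get_obs(); print(o['tcp_pos'],o['contact_force'],o['grip_width']); 
cv2.imwrite('pics/k_w.png',grab_frame('wrist'));cv2.imwrite('pics/k_s.png',grab_frame('scene'))
w,t=to_tool(tray(.024,0,.013),down(YT)); print(w.round(3),t.round(4))
```

```text
[ 0.54190436 -0.07122145  0.06617481] [0.52987411 0.0029308  0.14537624] 0.004622686801453309
[ 0.001 -0.    -0.002] [0.0535 0.0028 0.002 ]
```

View pics/k_w.png

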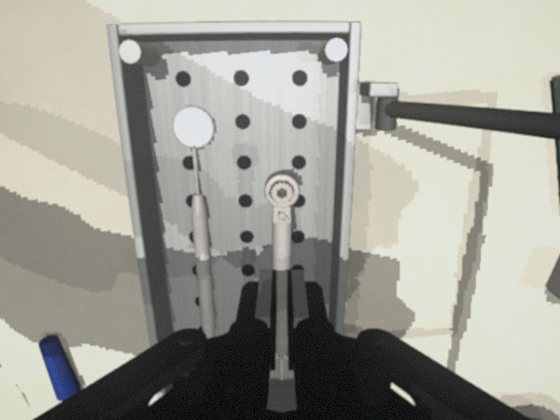

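View pics/k_s.png

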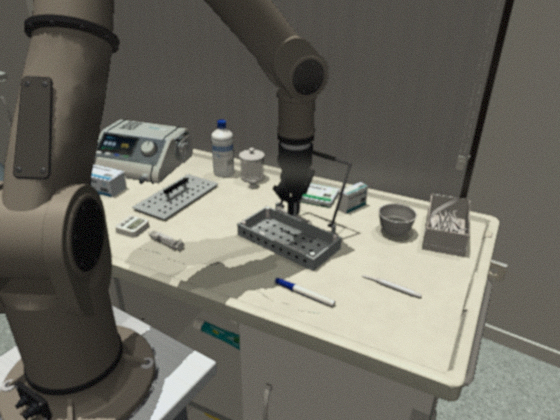

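Ratchet hangs level over the +x half of the tray; the mirror is clear of it. I'll lower and release.

>>> apply_moves:
  series: "0 0 0 0.025 0.003 0.002 0;0 0 0 0.042 0.003 0.002 0;0 0 0 0.052 0.003 0.002 0;0 0 0 0.053 0.003 0.002 0;0 0 0 0.053 0.003 0.002 0.17;0 0 0 0.053 0.003 0.002 0.17;0 0 0 0.053 0.003 0.002 0.17;0 0 0 0.035 0.003 0.002 0.17;0 0 0 0.0 0.003 0.002 0.17;0 0 0 -0.06 -0.02 0.002 0.17;0 0 0 -0.06 -0.05 0.002 0.4;0 0 0 -0.06 -0.05 0.002 0.4"

```text
clock: 13.5
tcp_pos: [0.4899, -0.0675, 0.1267]
orientation: [1.286, 1.16, -1.283]
contact_force: [0.5, 0.6, -0.4]
grip_width: 0.0341
```

Run:
```python
from h import *
o=get_obs(); print(o['tcp_pos'],o['contact_force'],o['grip_width']); 
cv2.imwrite('pics/l_w.png',grab_frame('wrist'))
cv2.imwrite('pics/l_t.png',cv2.resize(grab_frame('top')[140:290,255:455],None,fx=4,fy=4))
w,t=to_tool([.4994,-.352,.12],down(.010)); print(w.round(3),t.round(4))
```

```text
[ 0.48993931 -0.06749246  0.12668329] [ 0.46167018  0.61441589 -0.4226663 ] 0.03408809259159184
[-0.112 -0.001 -0.001] [0.006  0.0361 0.2823]
```

View pics/l_w.png

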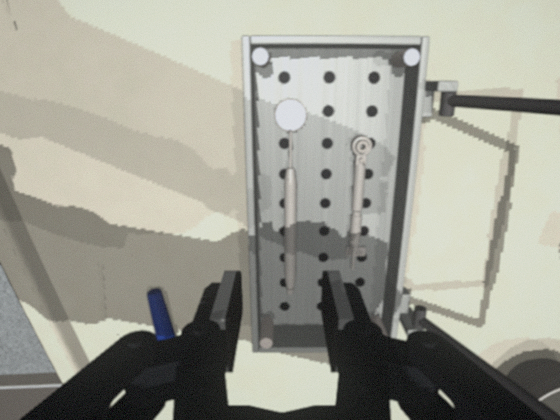

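View pics/l_t.png

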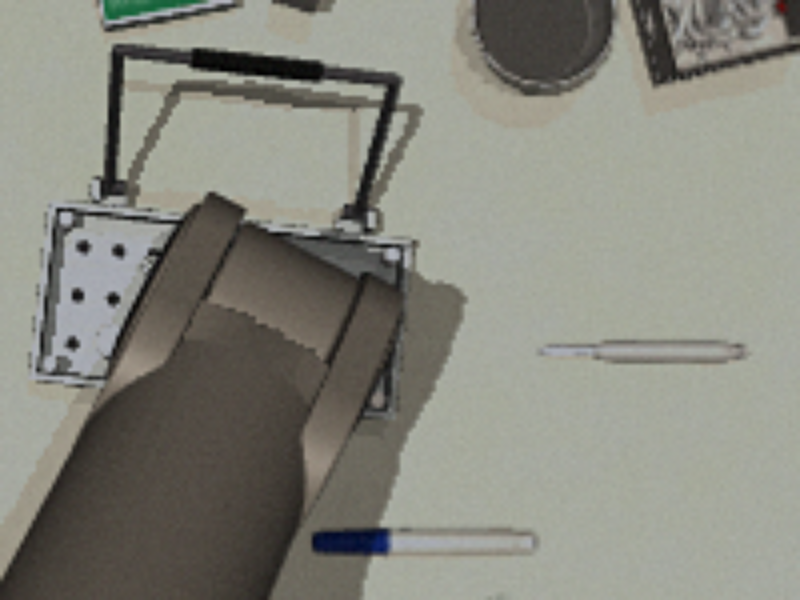

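Mirror (290,200) and ratchet (358,200) lie flat side by side and the elevator is unmoved. Fetch it.

>>> apply_moves:
  series: "-0.112 0 0 0 0.01 0.05 0.4;-0.112 0 0 0 0.015 0.11 0.4;-0.112 0 0 0 0.02 0.17 0.4;-0.112 0 0 0 0.03 0.23 0.4;-0.112 0 0 0.006 0.036 0.27 0.4;-0.112 0 0 0.006 0.036 0.2823 0.4;-0.112 0 0 0.006 0.036 0.2823 0.4;-0.112 0 0 0.006 0.036 0.2823 0.4"

```text
clock: 14.6
tcp_pos: [0.4993, -0.3504, 0.1191]
orientation: [1.201, 1.216, -1.2]
contact_force: [1.1, 0.5, 0.2]
grip_width: 0.034
```

Run:
```python
from h import *
o=get_obs(); print(o['tcp_pos'],o['contact_force'],o['grip_width']); 
ci=camera_info('wrist');cv2.imwrite('pics/m_w.png',grab_frame('wrist'))
w,t=to_tool([.4994,-.352,.004],down(.01)); print(w.round(3),t.round(4))
```

```text
[ 0.49931661 -0.35036689  0.11912053] [1.14457803 0.54052575 0.20123854] 0.034030612851892746
[ 0.002 -0.001 -0.   ] [ 1.153e-01 -1.000e-04  1.900e-03]
```

View pics/m_w.png

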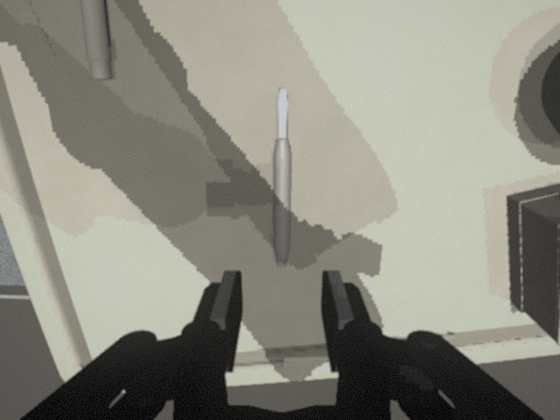

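Elevator is centred between the fingers, (283,90) to (282,265). Descend and grip.

>>> apply_moves:
  series: "0 0 0 0.05 0 0.001 0.4;0 0 0 0.09 0 0.001 0.4;0 0 0 0.107 0 0.001 0.4;0 0 0 0.114 0 0.001 0.4;0 0 0 0.114 0 0.001 0.4;0 0 0 0.114 0 0.001 0;0 0 0 0.114 0 0.001 0;0 0 0 0.114 0 0.001 0;0 0 0 0.114 0 0.001 0;0 0 0 0.09 0 0.001 0;0 0 0 0.04 0 0 0;0 0 0 0 0 0 0"

```text
clock: 16.15
tcp_pos: [0.4987, -0.3525, 0.1214]
orientation: [1.202, 1.213, -1.202]
contact_force: [0.5, -0.3, -0.0]
grip_width: 0.0108
```

Run:
```python
from h import *
o=get_obs(); print(o['tcp_pos'],o['contact_force'],o['grip_width']); 
cv2.imwrite('pics/n_w.png',grab_frame('wrist'))
w,t=to_tool(tray(.0,-.02,.12),down(YT)); print(w.round(3),t.round(4))
```

```text
[ 0.49874849 -0.35250157  0.12137698] [ 0.53474383 -0.28830807 -0.00364413] 0.010792050450750228
[ 0.112  0.003 -0.007] [ 0.0054  0.0205 -0.2637]
```

View pics/n_w.png

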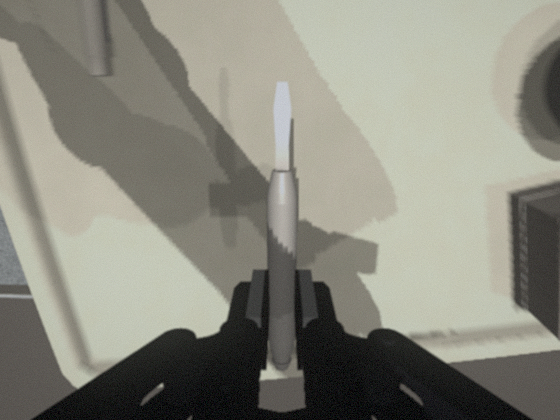

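Elevator held straight. On to the tray.

>>> apply_moves:
  series: "0.112 0 0 0 0 -0.05 0;0.112 0 0 0 0.01 -0.11 0;0.112 0 0 0 0.015 -0.17 0;0.112 0 0 0 0.02 -0.22 0;0.112 0 0 0 0.02 -0.25 0;0.112 0 0 0.003 0.02 -0.2637 0;0.112 0 0 0.03 0.02 -0.2637 0;0.112 0 0 0.055 0.02 -0.2637 0;0.112 0 0 0.055 0.02 -0.2637 0;0.112 0 0 0.055 0.02 -0.2637 0"

```text
clock: 17.45
tcp_pos: [0.5163, -0.0895, 0.0651]
orientation: [1.285, 1.157, -1.285]
contact_force: [0.2, 0.2, -0.1]
grip_width: 0.0112
```

Run:
```python
from h import *
o=get_obs(); print(o['tcp_pos'],o['contact_force'],o['grip_width']); 
cv2.imwrite('pics/o_w.png',grab_frame('wrist'))
w,t=to_tool(tray(.0,-.02,.015),down(YT)); print(w.round(3),t.round(4))
```

```text
[ 0.51634166 -0.08950171  0.06514166] [ 0.1665758   0.24649502 -0.14104073] 0.011180744278244462
[-0.     0.    -0.002] [0.0504 0.0024 0.0013]
```

View pics/o_w.png

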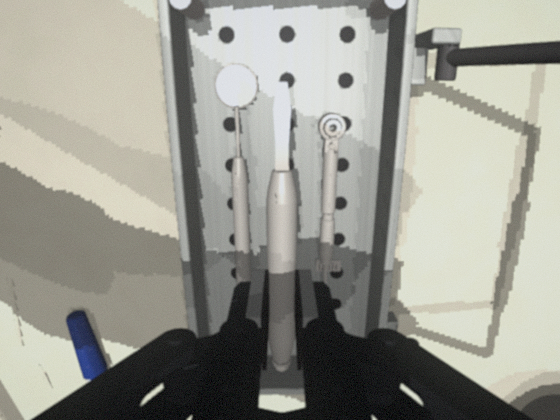

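Elevator hangs between the mirror (240) and the ratchet (330). I'll release it just above their tops.

>>> apply_moves:
  series: "0 0 0 0.025 0.002 0.001 0;0 0 0 0.042 0.002 0.001 0;0 0 0 0.049 0.002 0.001 0;0 0 0 0.049 0.002 0.001 0;0 0 0 0.049 0.002 0.001 0.2;0 0 0 0.049 0.002 0.001 0.2;0 0 0 0.049 0.002 0.001 0.2;0 0 0 0.03 0.002 0.001 0.2;0 0 0 0.0 0.002 0.001 0.2;0 0 0 -0.06 -0.02 0.001 0.4;0 0 0 -0.06 -0.03 -0.03 0.4;0 0 0 -0.06 -0.03 -0.03 0.4"

```text
clock: 19.0
tcp_pos: [0.4893, -0.0531, 0.1258]
orientation: [1.284, 1.162, -1.28]
contact_force: [-0.7, 0.7, -0.3]
grip_width: 0.0344
```

Run:
```python
from h import *
o=get_obs(); print(o['tcp_pos'],o['contact_force'],o['grip_width']); 
cv2.imwrite('pics/p_w.png',grab_frame('wrist'))
w,t=to_tool([.5,.22,.28],down(0)); print(w.round(3),t.round(4))
```

```text
[ 0.48925752 -0.05313415  0.12575023] [-0.66786661  0.71073264 -0.28055188] 0.034438019305336
[-0.1   -0.001 -0.001] [-0.1543 -0.0167 -0.2743]
```

View pics/p_w.png

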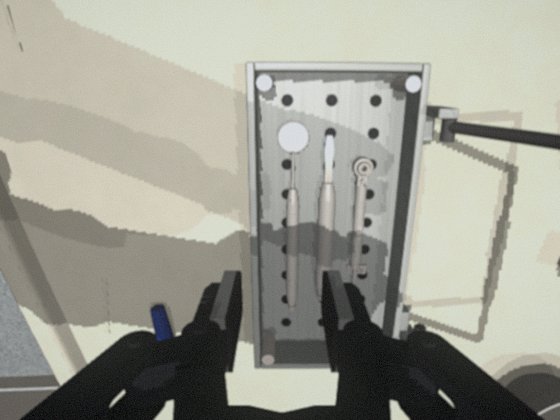

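All three lie flat: mirror (292,220), elevator (327,215), ratchet (360,215). Now the cover: go over it and look.

>>> apply_moves:
  series: "-0.1 0 0 -0.06 -0.01 -0.04 0.6;-0.1 0 0 -0.1 -0.015 -0.1 0.6;-0.1 0 0 -0.13 -0.015 -0.16 0.6;-0.1 0 0 -0.154 -0.015 -0.22 0.6;-0.1 0 0 -0.154 -0.015 -0.27 0.6;-0.1 0 0 -0.154 -0.015 -0.29 0.6;-0.1 0 0 -0.154 -0.015 -0.29 0.6;-0.1 0 0 -0.154 -0.015 -0.29 0.6;-0.1 0 0 -0.154 -0.015 -0.29 0.6"

```text
clock: 20.18
tcp_pos: [0.5041, 0.2322, 0.2784]
orientation: [1.213, 1.207, -1.214]
contact_force: [1.0, 0.1, 0.3]
grip_width: 0.0515
```

Run:
```python
from h import *
o=get_obs(); print(o['tcp_pos'],o['contact_force'],o['grip_width'],abs(o['qvel']).max()); 
ci=camera_info('wrist'); np.savez('q.npz',**ci); cv2.imwrite('pics/q_w.png',grab_frame('wrist'))
im=grab_frame('top'); cv2.imwrite('pics/q_t.png',cv2.resize(im[140:290,255:455],None,fx=4,fy=4))
```

```text
[0.50406329 0.23223026 0.27835652] [1.00486546 0.08064776 0.25872411] 0.05151444160396657 0.008519341452383224
```

View pics/q_w.png

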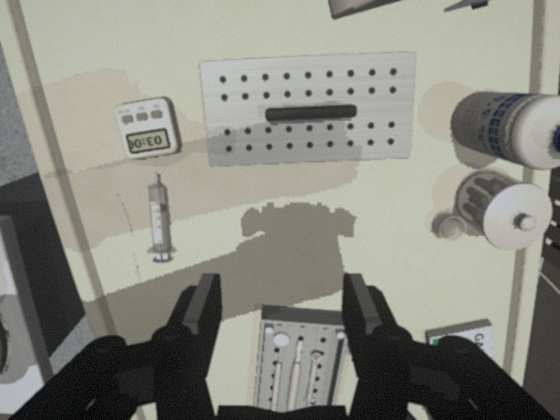

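View pics/q_t.png

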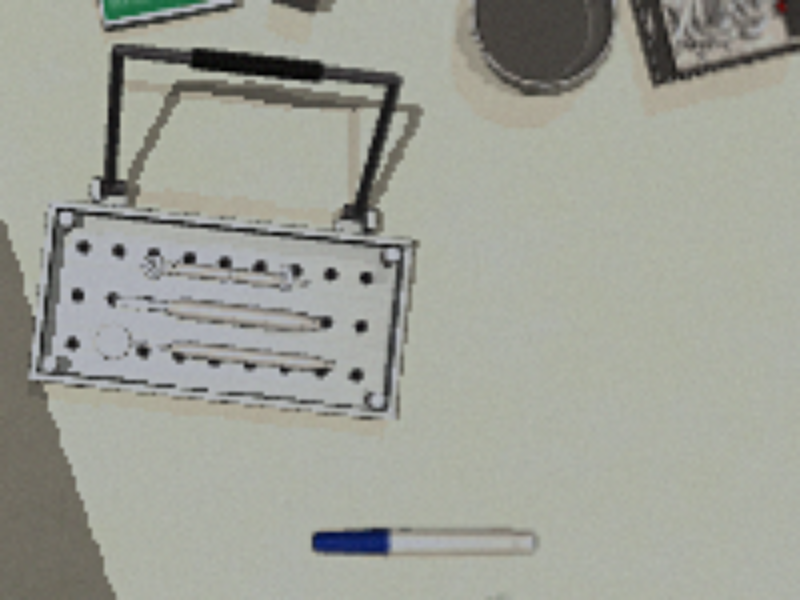

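Cover: its plate lies with the long side along world x, corners near (201,61), (415,52), (411,157), (211,166), bar from (266,114) to (355,110). The instruments in the tray look good in the top view.

Run:
```python
from h import *
z=np.load('q.npz'); ci={k:z[k] for k in z.files}; im=cv2.imread('pics/q_w.png')
g=cv2.cvtColor(im,cv2.COLOR_BGR2GRAY); m=(g<75).astype(np.uint8); m[:, :230]=0; m[:,385:]=0; m[:90]=0; m[140:]=0
m=cv2.morphologyEx(m,cv2.MORPH_OPEN,np.ones((7,7)))
c=max(cv2.findContours(m,0,1)[0],key=cv2.contourArea); r=cv2.minAreaRect(c); print(r, cv2.boundingRect(c))
b=cv2.boxPoints(r); 
for zz in (.034,.0385,.0445): P=onz(ci,b,zz); print(zz,P.round(4).tolist(),P.mean(0).round(4),sorted(np.linalg.norm(np.diff(P,axis=0),axis=1)))
q=onz(ci,[[201,61],[415,52],[411,157],[211,166]],.0125); print(q.round(4),q.mean(0),np.linalg.norm(np.diff(q,axis=0),axis=1))
v=q[1]-q[0]+q[2]-q[3]; print(np.arctan2(v[1],v[0]))
print(get_obs()['joints'].round(2))
cv2.imwrite('pics/q_z.png',cv2.resize(im[40:180,190:430],None,fx=3,fy=3,interpolation=cv2.INTER_CUBIC))
```

```text
((310.5265808105469, 112.65196990966797), (12.43862247467041, 89.33377075195312), 87.66268920898438) (266, 106, 90, 15)
0.034 [[0.4884, 0.2917, 0.034], [0.5775, 0.295, 0.034], [0.5786, 0.2828, 0.034], [0.4887, 0.2795, 0.034]] [0.5333 0.2873 0.034 ] [np.float64(0.012226023686162659), np.float64(0.08918464060128979), np.float64(0.0900367437404011)]
0.0385 [[0.4885, 0.292, 0.0385], [0.5766, 0.2953, 0.0385], [0.5778, 0.2832, 0.0385], [0.4888, 0.2799, 0.0385]] [0.5329 0.2876 0.0385] [np.float64(0.012083996215622117), np.float64(0.08814859901975712), np.float64(0.08899080343328168)]
0.0445 [[0.4888, 0.2924, 0.0445], [0.5755, 0.2956, 0.0445], [0.5766, 0.2837, 0.0445], [0.4891, 0.2805, 0.0445]] [0.5325 0.288  0.0445] [np.float64(0.011894626254901435), np.float64(0.08676721024438028), np.float64(0.08759621635712232)]
[[0.4222 0.3382 0.0125]
 [0.6406 0.3465 0.0125]
 [0.6468 0.238  0.0125]
 [0.4259 0.2288 0.0125]] [0.53385292 0.28786622 0.0125    ] [0.21853943 0.10858804 0.22112747]
0.03993369991047084
[-1.28  0.33  0.94  1.83 -0.29  1.13 -0.25]
```

View pics/q_z.png

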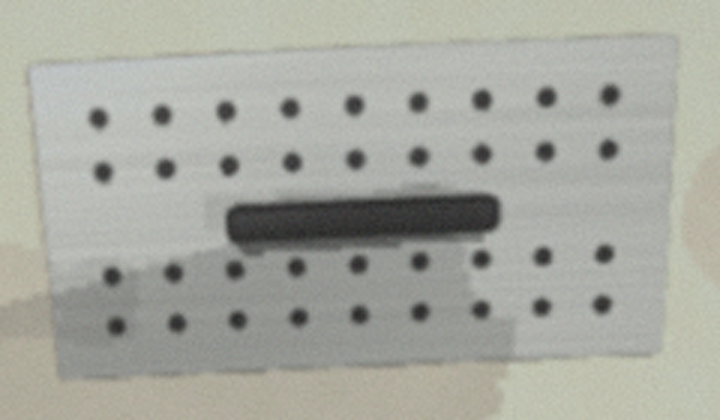

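Bar centre (0.533,0.288), axis 0.039 rad from world x. Rotate the jaws across it and hover.

>>> apply_moves:
  series: "-0.18 0 0 0 0.01 -0.02 0.6;-0.36 0 0 0.02 0.02 -0.04 0.6;-0.54 0 0 0.04 0.029 -0.056 0.6;-0.72 0 0 0.06 0.029 -0.056 0.6;-0.9 0 0 0.08 0.029 -0.056 0.6;-1.08 0 0 0.1 0.029 -0.056 0.6;-1.26 0 0 0.12 0.029 -0.056 0.6;-1.44 0 0 0.14 0.029 -0.056 0.6;-1.61 0 0 0.16 0.029 -0.056 0.6;-1.61 0 0 0.17 0.029 -0.056 0.6;-1.61 0 0 0.17 0.029 -0.056 0.6;-1.61 0 0 0.17 0.029 -0.056 0.6"

```text
clock: 21.78
tcp_pos: [0.5335, 0.2906, 0.1092]
orientation: [-0.027, 1.569, 0.028]
contact_force: [-0.3, 0.5, 0.8]
grip_width: 0.0513
```

Run:
```python
from h import *
o=get_obs(); print(o['tcp_pos'],o['contact_force'],o['grip_width'],abs(o['qvel']).max(),o['joints'].round(2)); 
cv2.imwrite('pics/r_w.png',grab_frame('wrist')); ci=camera_info('wrist')
w,t=to_tool([.533,.288,.019],down(np.pi/2+.039)); print(w.round(3),t.round(4))
print(proj(ci,[[.533,.288,.0445]]))
```

```text
[0.53352423 0.29064247 0.1092021 ] [-0.28349265  0.52258619  0.79373343] 0.051321348678248314 0.008706332450793147 [-0.9   0.53  0.4   1.85 -0.27  0.81  1.25]
[-0.003  0.001 -0.001] [ 0.0902 -0.0028 -0.0007]
[[277.48124045 230.76826917]]
```

View pics/r_w.png

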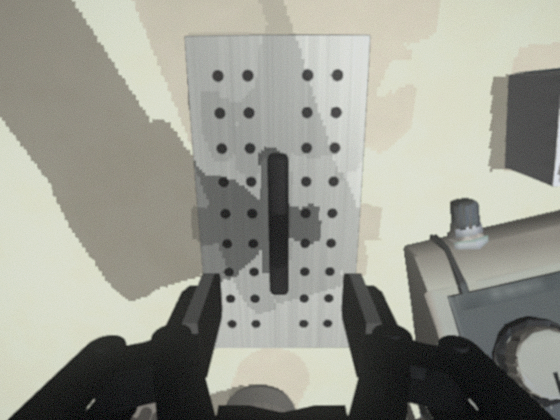

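Bar is at (278,155–292), between the fingers and parallel to them. Descend and grip.

>>> apply_moves:
  series: "0 0 0 0.04 -0.003 -0.001 0.6;0 0 0 0.07 -0.003 -0.001 0.6;0 0 0 0.085 -0.003 -0.001 0.6;0 0 0 0.09 -0.003 -0.001 0.6;0 0 0 0.09 -0.003 -0.001 0.6;0 0 0 0.09 -0.003 -0.001 0;0 0 0 0.09 -0.003 -0.001 0;0 0 0 0.09 -0.003 -0.001 0;0 0 0 0.09 -0.003 -0.001 0;0 0 0 0.09 -0.003 -0.001 0"
  force: 100

```text
clock: 23.08
tcp_pos: [0.5326, 0.2878, 0.0194]
orientation: [-0.028, 1.57, 0.03]
contact_force: [-0.8, 0.6, 6.1]
grip_width: 0.0101
```

>>> apply_moves:
  series: "0 0 0 -0.02 0 0 0;0 0 0 -0.05 0 0 0;0 0 0 -0.08 0 0 0;0 0 0 -0.1 0 0 0;0 0 0 -0.1 0 0 0;0 0 0 -0.1 0 0 0"

```text
clock: 23.82
tcp_pos: [0.5313, 0.2873, 0.1176]
orientation: [-0.03, 1.572, 0.029]
contact_force: [-0.5, -0.7, -2.0]
grip_width: 0.0099
```

Run:
```python
from h import *
o=get_obs(); print(o['tcp_pos'],o['contact_force'],o['moment'],o['grip_width'],abs(o['qvel']).max(),tool()[1].round(3)); 
ci=camera_info('wrist'); np.savez('s.npz',**ci)
cv2.imwrite('pics/s_w.png',grab_frame('wrist')); cv2.imwrite('pics/s_s.png',grab_frame('scene'))
```

```text
[0.53130419 0.28726299 0.11762462] [-0.50401712 -0.68449771 -1.9653715 ] [ 0.00284683 -0.01772225  0.00983484] 0.009946055566865546 0.015055255254392332 [[-0.001 -0.037  0.999]
 [-0.001  0.999  0.037]
 [-1.    -0.001 -0.001]]
```

View pics/s_w.png

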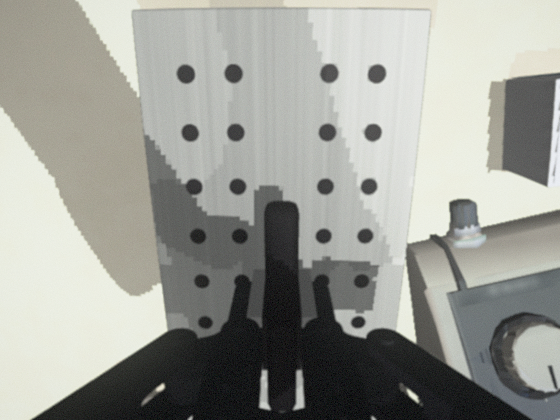

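View pics/s_s.png

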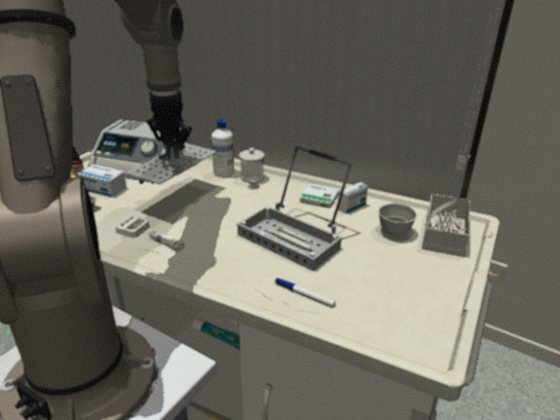

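Cover lifted level with the bar square in the grip. First retreat, rotate clear of the bail and bottle, and look again.

>>> apply_moves:
  series: "0 0 0 -0.02 -0.02 -0.03 0;0.17 0 0 -0.04 -0.05 -0.055 0;0.34 0 0 -0.05 -0.08 -0.055 0;0.51 0 0 -0.05 -0.1 -0.055 0;0.68 0 0 -0.05 -0.115 -0.055 0;0.85 0 0 -0.05 -0.115 -0.055 0;1.02 0 0 -0.05 -0.115 -0.055 0;1.19 0 0 -0.05 -0.115 -0.055 0;1.36 0 0 -0.05 -0.115 -0.055 0;1.53 0 0 -0.05 -0.115 -0.055 0;1.7 0 0 -0.05 -0.115 -0.055 0;1.711 0 0 -0.05 -0.115 -0.055 0"

```text
clock: 25.42
tcp_pos: [0.4809, 0.1704, 0.1677]
orientation: [1.282, 1.159, -1.285]
contact_force: [0.4, 0.2, -2.2]
grip_width: 0.0098
```

>>> apply_moves:
  series: "0 0 0 0 0 0 0;0 0 0 0 0 0 0;0 0 0 0 0 0 0"

```text
clock: 25.8
tcp_pos: [0.4814, 0.1704, 0.1685]
orientation: [1.284, 1.159, -1.284]
contact_force: [-0.2, 0.8, -2.0]
grip_width: 0.0098
```

Run:
```python
from h import *
o=get_obs(); print(o['tcp_pos'],o['contact_force'],o['moment'],o['grip_width'],abs(o['qvel']).max(),tool()[1].round(3)); 
ci=camera_info('wrist'); np.savez('t.npz',p=o['tcp_pos'],o=o['orientation'],**ci)
cv2.imwrite('pics/t_w.png',grab_frame('wrist')); cv2.imwrite('pics/t_t.png',cv2.resize(grab_frame('top')[120:270,180:380],None,fx=4,fy=4))
```

```text
[0.48142276 0.17044775 0.16847403] [-0.16242981  0.77280338 -1.98996585] [ 1.61331073e-05  1.23483281e-02 -5.11732053e-02] 0.009780856771738995 0.004302732543244346 [[ 0.     0.995 -0.102]
 [ 0.    -0.102 -0.995]
 [-1.     0.    -0.   ]]
```

View pics/t_w.png

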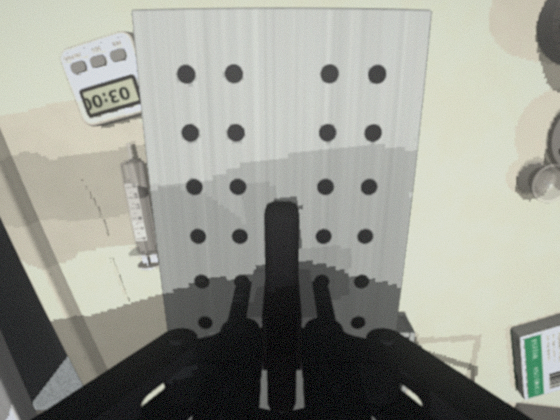

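View pics/t_t.png

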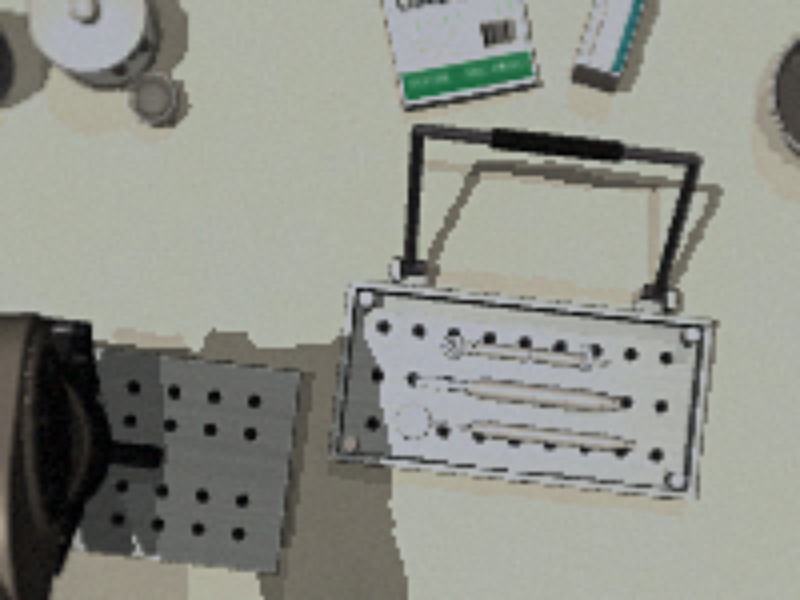

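Run:
```python
from h import *
z=np.load('t.npz'); ci={k:z[k] for k in z.files}; p=z['p']; Rm=R.from_rotvec(z['o']).as_matrix()
im=cv2.imread('pics/t_w.png'); cv2.imwrite('pics/t_z.png',np.hstack([cv2.resize(im[0:40,120:160],None,fx=8,fy=8),cv2.resize(im[0:40,410:450],None,fx=8,fy=8)]))
uv=[[133,11],[431,12]]
for h in (.0,-.003,-.006,-.009,-.012):
    P=onz(ci,uv,p[2]+h); T=(P-p)@Rm; print(h,np.linalg.norm(P[0]-P[1]).round(4),T.round(4).tolist())
```

```text
0.0 0.1037 [[0.0, -0.0517, -0.1081], [0.0, 0.052, -0.1078]]
-0.003 0.1059 [[0.003, -0.0528, -0.1086], [0.003, 0.0531, -0.1083]]
-0.006 0.1081 [[0.006, -0.0539, -0.1091], [0.006, 0.0542, -0.1088]]
-0.009 0.1103 [[0.009, -0.055, -0.1097], [0.009, 0.0553, -0.1093]]
-0.012 0.1124 [[0.012, -0.0561, -0.1102], [0.012, 0.0564, -0.1099]]
```

View pics/t_z.png

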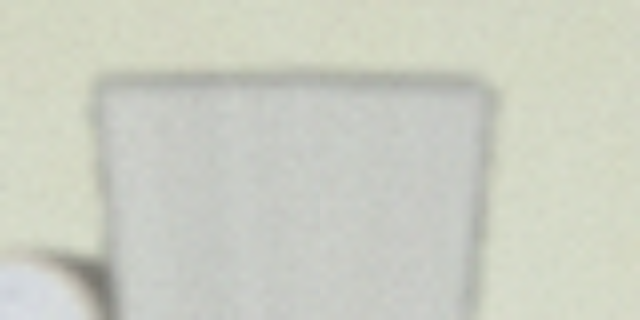

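Run:
```python
from h import *
w,t=to_tool(tray(0,.0015,.10),down(YT)); print(w.round(3),t.round(4))
```

```text
[ 0. -0. -0.] [0.0684 0.0641 0.2345]
```

>>> apply_moves:
  series: "0 0 0 0 0.01 0.04 0;0 0 0 0.01 0.02 0.09 0;0 0 0 0.03 0.03 0.14 0;0 0 0 0.05 0.045 0.19 0;0 0 0 0.06 0.06 0.22 0;0 0 0 0.068 0.064 0.2345 0;0 0 0 0.068 0.064 0.2345 0;0 0 0 0.068 0.064 0.2345 0;0 0 0 0.068 0.064 0.2345 0"

```text
clock: 27.02
tcp_pos: [0.5211, -0.0681, 0.1007]
orientation: [1.284, 1.16, -1.283]
contact_force: [0.5, -0.0, -2.6]
grip_width: 0.0101
```

Run:
```python
from h import *
o=get_obs(); print(o['tcp_pos'],o['contact_force'],o['moment'],o['grip_width'],abs(o['qvel']).max()); 
w,t=to_tool(tray(0,.0015,.056),down(YT)); print(w.round(3),t.round(4))
ci=camera_info('wrist'); 
cv2.imwrite('pics/u_w.png',grab_frame('wrist')); cv2.imwrite('pics/u_s.png',cv2.resize(grab_frame('scene')[130:300,180:380],None,fx=3.5,fy=3.5))
P=[tray(x,y,.034) for x in(-.055,.055) for y in (-.111,.111)]; print(proj(ci,P).round(1))
```

```text
[ 0.52110432 -0.06805092  0.10069209] [ 0.49060506 -0.03716449 -2.56374731] [0.02018036 0.0135785  0.00829934] 0.010103120499000317 0.0023280293807585147
[ 0.002 -0.001 -0.   ] [0.0447 0.0002 0.0014]
[[203.7 378.8]
 [175.6  34. ]
 [359.  379. ]
 [388.9  34.5]]
```

View pics/u_w.png

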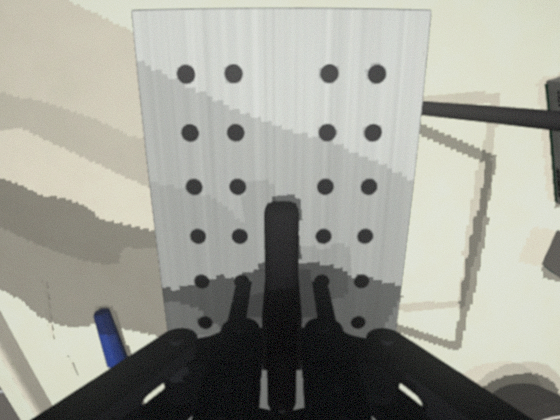

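View pics/u_s.png

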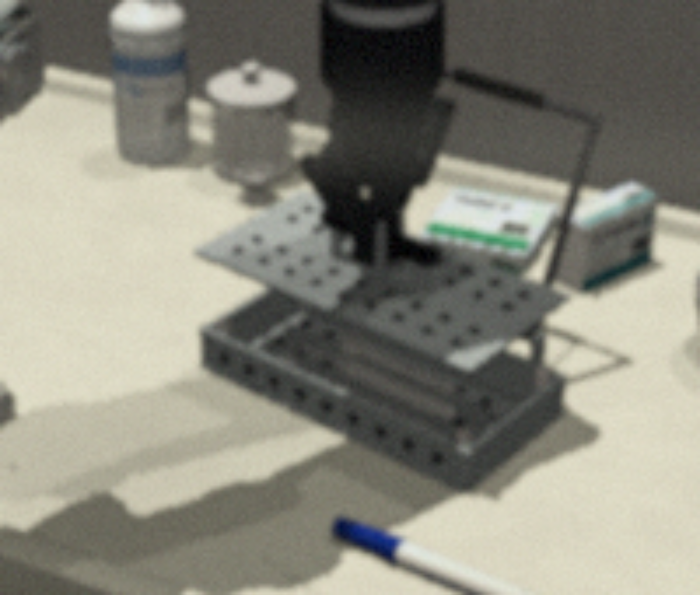

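Cover hangs level and aligned over the tray. Lower gently, watching the force.

>>> apply_moves:
  series: "0 0 0 0.02 0 0.0015 0;0 0 0 0.035 0 0.0015 0;0 0 0 0.043 0 0.0015 0;0 0 0 0.046 0 0.0015 0;0 0 0 0.048 0 0.0015 0;0 0 0 0.049 0 0.0015 0;0 0 0 0.049 0 0.0015 0"

```text
clock: 28.0
tcp_pos: [0.5209, -0.0708, 0.0516]
orientation: [1.285, 1.158, -1.284]
contact_force: [-0.4, -0.9, -2.7]
grip_width: 0.0099
```

>>> apply_moves:
  series: "0 0 0 0.001 0 0 0;0 0 0 0.002 0 0 0;0 0 0 0.002 0 0 0"

```text
clock: 28.38
tcp_pos: [0.5207, -0.0708, 0.0494]
orientation: [1.285, 1.159, -1.285]
contact_force: [0.4, -0.2, -1.2]
grip_width: 0.0102
```

>>> apply_moves:
  series: "0 0 0 0.001 0 0 0;0 0 0 0.002 0 0 0;0 0 0 0.003 0 0 0;0 0 0 0.003 0 0 0"

```text
clock: 28.88
tcp_pos: [0.521, -0.0709, 0.0471]
orientation: [1.286, 1.159, -1.284]
contact_force: [-2.7, 0.4, 7.1]
grip_width: 0.0101
```

Run:
```python
from h import *
o=get_obs(); print(o['tcp_pos'],o['contact_force'],o['moment'],o['grip_width'],abs(o['qvel']).max()); 
cv2.imwrite('pics/v_s.png',cv2.resize(grab_frame('scene')[170:300,210:370],None,fx=5,fy=4.5))
```

```text
[ 0.5209876  -0.07090234  0.0470977 ] [-2.71974285  0.42807184  7.11204012] [0.15591242 0.57886224 0.02811714] 0.01007878091683485 0.0007434059913898603
```

View pics/v_s.png

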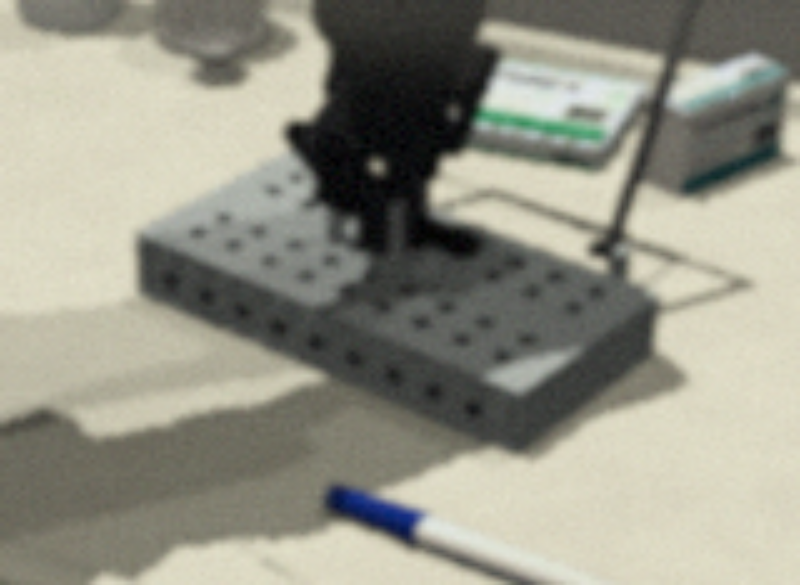

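Cover sits with its tabs inside, nearly down. Press further.

>>> apply_moves:
  series: "0 0 0 0.001 0 0 0;0 0 0 0.002 0 0 0;0 0 0 0.003 0 0 0;0 0 0 0.003 0 0 0"

```text
clock: 29.42
tcp_pos: [0.5208, -0.0708, 0.0449]
orientation: [1.287, 1.16, -1.284]
contact_force: [-6.8, 2.5, 19.7]
grip_width: 0.0102
```

>>> apply_moves:
  series: "0 0 0 0.001 0 0 0;0 0 0 0.002 0 0 0;0 0 0 0.002 0 0 0"

```text
clock: 29.8
tcp_pos: [0.5209, -0.0707, 0.0447]
orientation: [1.289, 1.161, -1.283]
contact_force: [-14.4, 5.9, 46.4]
grip_width: 0.0102
```

It stopped hard at 0.0447 (force rose without travel), so it is likely home. Relax, release and inspect.

>>> apply_moves:
  series: "0 0 0 -0.002 0 0 0;0 0 0 -0.003 0 0 0;0 0 0 -0.003 0 0 0.3;0 0 0 -0.003 0 0 0.5;0 0 0 -0.003 0 0 0.5;0 0 0 -0.02 0 0 0.5;0 0 0 -0.06 0 0 0.5;0 0 0 -0.11 -0.03 -0.03 0.5;0 0 0 -0.15 -0.06 -0.05 0.5;0 0 0 -0.15 -0.06 -0.05 0.5;0 0 0 -0.15 -0.06 -0.05 0.5"

```text
clock: 31.18
tcp_pos: [0.4665, -0.0149, 0.1917]
orientation: [1.285, 1.159, -1.283]
contact_force: [-0.3, -0.5, -0.2]
grip_width: 0.0427
```

Run:
```python
from h import *
o=get_obs(); print(o['tcp_pos'],o['contact_force'],o['grip_width'],abs(o['qvel']).max()); 
ci=camera_info('wrist'); np.savez('w.npz',**ci)
cv2.imwrite('pics/w_w.png',grab_frame('wrist'));im=grab_frame('scene');cv2.imwrite('pics/w_sr.png',im); cv2.imwrite('pics/w_s.png',cv2.resize(im[130:280,210:370],None,fx=5,fy=4))
```

```text
[ 0.46649556 -0.01492879  0.19172961] [-0.25682504 -0.49413161 -0.22907776] 0.04266371165903437 0.04734290929913396
```

View pics/w_s.png

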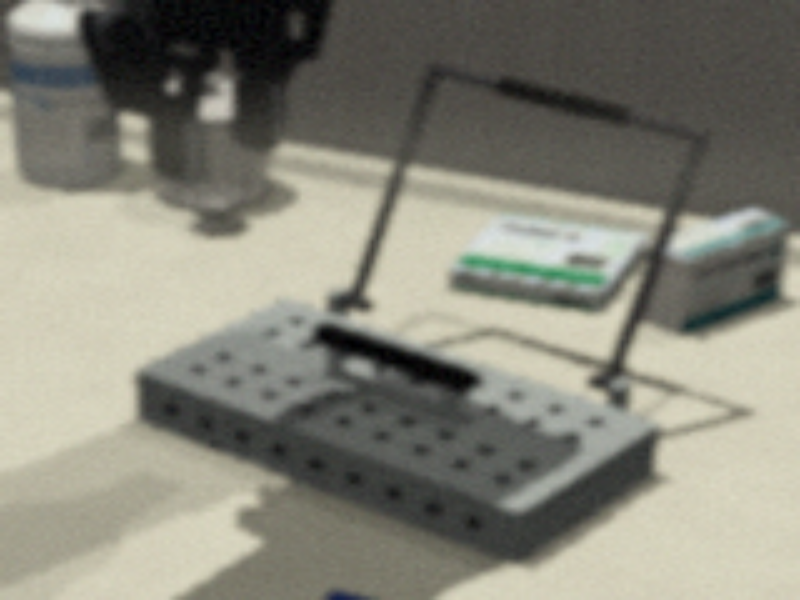

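View pics/w_w.png

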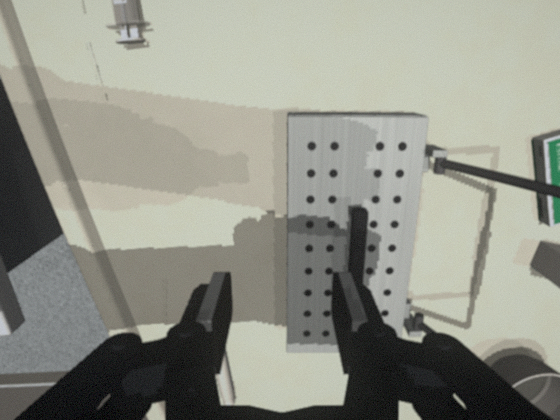

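Cover looks level on the rim in both views; the bar is at (358,245) and the edges are flush. To verify that it is level, I'll touch its four corners with shut fingers.

Run:
```python
from h import *
for q in [(-.04,.085),(-.04,-.085),(.03,-.085),(.03,.085)]:
    w,t=to_tool(tray(*q,.045),down(YT)); print(q,w.round(3),t.round(4))
```

```text
(-0.04, 0.085) [-0.002  0.001  0.001] [ 0.1459  0.0201 -0.0365]
(-0.04, -0.085) [-0.002  0.001  0.001] [0.1461 0.0205 0.1335]
(0.03, -0.085) [-0.002  0.001  0.001] [0.1461 0.0905 0.1334]
(0.03, 0.085) [-0.002  0.001  0.001] [ 0.1459  0.0901 -0.0366]
```

>>> apply_moves:
  series: "0 0 0 0 0.02 -0.036 0;0 0 0 0.05 0.02 -0.0365 0;0 0 0 0.1 0.02 -0.0365 0;0 0 0 0.13 0.02 -0.0365 0;0 0 0 0.145 0.02 -0.0365 0;0 0 0 0.149 0.02 -0.0365 0;0 0 0 0.151 0.02 -0.0365 0;0 0 0 0.153 0.02 -0.0365 0;0 0 0 0.153 0.02 -0.0365 0"

```text
clock: 32.4
tcp_pos: [0.4903, 0.0196, 0.039]
orientation: [1.285, 1.159, -1.283]
contact_force: [0.2, 0.2, 0.3]
grip_width: 0.0
```

>>> apply_moves:
  series: "0 0 0 0.001 0 0 0;0 0 0 0.002 0 0 0;0 0 0 0.002 0 0 0"

```text
clock: 32.78
tcp_pos: [0.4903, 0.0196, 0.038]
orientation: [1.287, 1.16, -1.283]
contact_force: [-6.0, 0.4, 22.3]
grip_width: 0.0001
```

>>> apply_moves:
  series: "0 0 0 0.001 0 0 0;0 0 0 0.001 0 0 0"

```text
clock: 33.02
tcp_pos: [0.4904, 0.0196, 0.0379]
orientation: [1.288, 1.161, -1.283]
contact_force: [-9.8, 1.2, 38.2]
grip_width: -0.0
```

>>> apply_moves:
  series: "0 0 0 -0.02 0 0 0;0 0 0 -0.04 0 0 0;0 0 0 -0.045 0 0.06 0;0 0 0 -0.045 0 0.12 0;0 0 0 -0.04 0 0.17 0;0 0 0 -0.02 0 0.17 0;0 0 0 -0.006 0 0.17 0;0 0 0 -0.003 0 0.17 0;0 0 0 -0.002 0 0.17 0;0 0 0 -0.001 0 0.17 0;0 0 0 -0.001 0 0.17 0"

```text
clock: 34.4
tcp_pos: [0.4718, -0.1489, 0.038]
orientation: [1.286, 1.162, -1.284]
contact_force: [-8.6, 1.6, 26.6]
grip_width: 0.0
```

>>> apply_moves:
  series: "0 0 0 -0.02 0 0 0;0 0 0 -0.03 0.03 0 0;0 0 0 -0.03 0.07 0 0;0 0 0 -0.02 0.07 0 0;0 0 0 -0.006 0.07 0 0;0 0 0 -0.003 0.07 0 0;0 0 0 -0.001 0.07 0 0;0 0 0 -0.001 0.07 0 0;0 0 0 0 0.07 0 0;0 0 0 0 0.07 0 0"

```text
clock: 35.65
tcp_pos: [0.54, -0.1562, 0.038]
orientation: [1.287, 1.163, -1.286]
contact_force: [-10.4, 5.8, 26.3]
grip_width: 0.0005
```

>>> apply_moves:
  series: "0 0 0 -0.03 0 0 0;0 0 0 -0.045 0 -0.03 0;0 0 0 -0.045 0 -0.09 0;0 0 0 -0.045 0 -0.14 0;0 0 0 -0.04 0 -0.17 0;0 0 0 -0.02 0 -0.17 0;0 0 0 -0.006 0 -0.17 0;0 0 0 -0.003 0 -0.17 0;0 0 0 -0.001 0 -0.17 0;0 0 0 -0.001 0 -0.17 0;0 0 0 0 0 -0.17 0;0 0 0 0 0 -0.17 0"

```text
clock: 37.15
tcp_pos: [0.5584, 0.0102, 0.038]
orientation: [1.287, 1.159, -1.288]
contact_force: [-8.8, -0.4, 20.3]
grip_width: -0.0002
```

All four corners contact at 0.038, so the cover is home and level. Next, the bail's angle, from the top and scene views.

Run:
```python
from h import *
def bar(th,y=0): return tray(.066-.148*np.cos(th),y,.0425+.148*np.sin(th))
t=camera_info('top'); s=camera_info('scene')
im=grab_frame('top'); cv2.imwrite('pics/x_t.png',cv2.resize(im[130:240,250:380],None,fx=5,fy=5))
im=grab_frame('scene'); cv2.imwrite('pics/x_s.png',cv2.resize(im[130:280,240:390],None,fx=4,fy=4))
for th in (1.8,1.9,2.,2.1): print(th,proj(t,[bar(th,.035),bar(th,-.035)]).round(1).tolist(),proj(s,[bar(th,.035),bar(th,-.035)]).round(1).tolist(),bar(th).round(4))
```

```text
1.8 [[302.2, 165.7], [335.0, 169.4]] [[303.5, 150.8], [328.6, 159.1]] [ 0.6201 -0.0811  0.1866]
1.9 [[303.0, 159.4], [335.5, 163.1]] [[307.0, 150.5], [332.0, 158.6]] [ 0.6342 -0.0826  0.1826]
2.0 [[303.6, 153.5], [336.0, 157.2]] [[310.4, 150.8], [335.2, 158.9]] [ 0.6479 -0.084   0.1771]
2.1 [[304.2, 148.1], [336.4, 151.7]] [[313.5, 151.7], [338.1, 159.7]] [ 0.661  -0.0854  0.1703]
```

View pics/x_t.png

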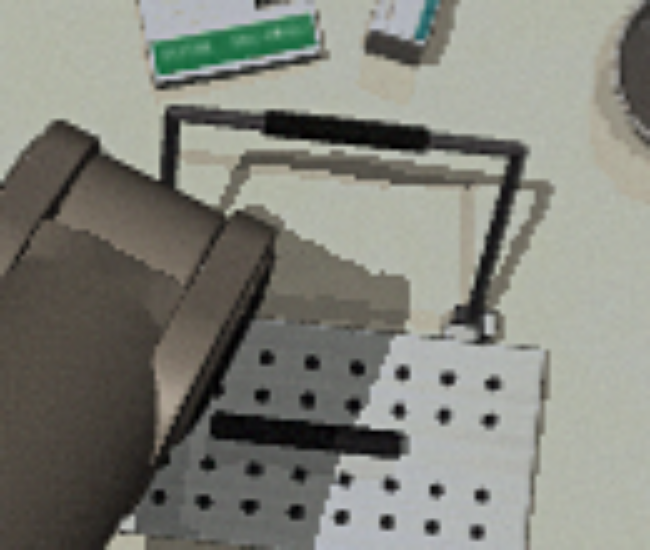

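View pics/x_s.png

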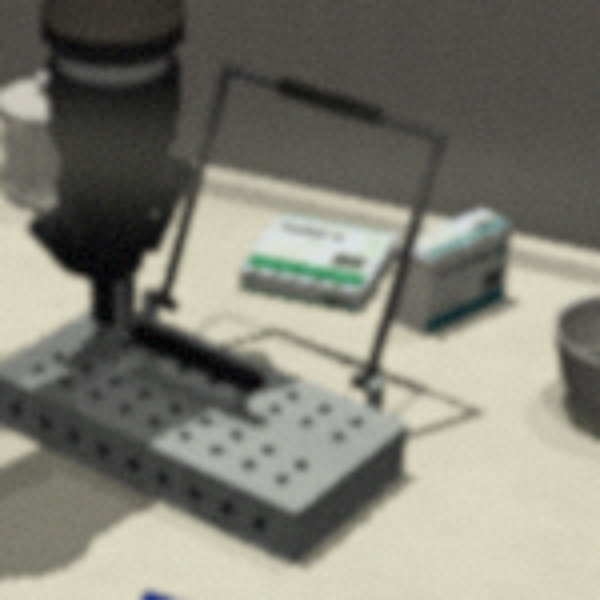

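Both views give about 1.98 rad, so the crossbar is at (0.646,-0.084,0.178). Rise, then come over it.

Run:
```python
from h import *
w,t=to_tool([.646,-.084,.25],down(YT)); print(w.round(3),t.round(4)); w,t=to_tool([.646,-.084,.163],down(YT)); print(w.round(3),t.round(4))
```

```text
[-0.003 -0.001  0.002] [-0.2122  0.0967  0.0842]
[-0.003 -0.001  0.002] [-0.1252  0.0968  0.0843]
```

>>> apply_moves:
  series: "0 0 0 -0.06 -0.01 0 0.45;0 0 0 -0.12 -0.01 0 0.45;0 0 0 -0.18 -0.01 0 0.45;0 0 0 -0.22 0 0.03 0.45;0 0 0 -0.22 0.05 0.07 0.45;0 0 0 -0.22 0.097 0.084 0.45;0 0 0 -0.212 0.097 0.084 0.45;0 0 0 -0.212 0.097 0.084 0.45;0 0 0 -0.212 0.097 0.084 0.45;0 0 0 -0.212 0.097 0.084 0.45"

```text
clock: 38.5
tcp_pos: [0.6469, -0.0808, 0.2489]
orientation: [1.285, 1.159, -1.284]
contact_force: [-0.4, -0.8, -0.2]
grip_width: 0.0388
```

Run:
```python
from h import *
o=get_obs(); print(o['tcp_pos'],o['contact_force'],o['grip_width'],o['joints'].round(2)); 
w,t=to_tool([.646,-.084,.163],down(YT)); print(w.round(3),t.round(4))
ci=camera_info('wrist'); print(proj(ci,[tray(.127,.035,.178),tray(.127,-.035,.178)]))
cv2.imwrite('pics/y_w.png',grab_frame('wrist')); cv2.imwrite('pics/y_s.png',grab_frame('scene'))
```

```text
[ 0.64693498 -0.0807731   0.24887407] [-0.36454342 -0.80951277 -0.19756542] 0.038789839982077065 [-0.57  0.56  0.89  1.64 -0.47  1.17  0.33]
[ 0.001 -0.001 -0.   ] [ 0.0859 -0.0006  0.0034]
[[282.71651089 176.07579183]
 [282.49358238 282.24034107]]
```

View pics/y_w.png

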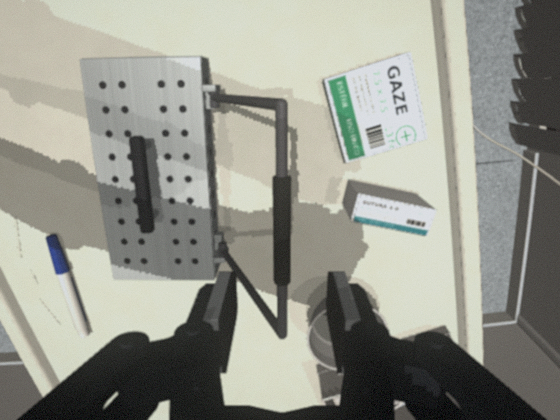

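View pics/y_s.png

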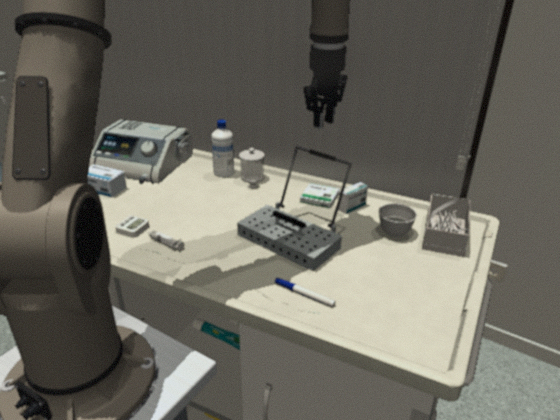

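Sleeve is at (282,177–285), centred between the fingers exactly as predicted. Lower around it and compute the arc.

>>> apply_moves:
  series: "0 0 0 0.04 0 0.003 0.45;0 0 0 0.07 0 0.003 0.45;0 0 0 0.086 0 0.003 0.45;0 0 0 0.087 0 0.003 0.24;0 0 0 0.087 0 0.003 0.24;0 0 0 0.087 0 0.003 0.24"
  force: 20

```text
clock: 39.35
tcp_pos: [0.6478, -0.0846, 0.1627]
orientation: [1.286, 1.157, -1.283]
contact_force: [0.3, 0.8, 0.7]
grip_width: 0.0205
```

Run:
```python
from h import *
o=get_obs(); print(o['tcp_pos'],o['contact_force'],o['grip_width'])
for th in np.arange(1.98,.3,-.14):
    w,t=to_tool(tray(.066-.148*np.cos(th),0,.0275+.148*np.sin(th)),down(YT)); print(th.round(2),w.round(3),t.round(4))
```

```text
[ 0.64779798 -0.08458898  0.16266758] [0.30280916 0.82985619 0.67088303] 0.02046674913209046
1.98 [ 0.    -0.    -0.002] [-0.0006 -0.0026 -0.0006]
1.84 [ 0.    -0.    -0.002] [-0.0075 -0.0222 -0.0006]
1.7 [ 0.    -0.    -0.002] [-0.0117 -0.0424 -0.0006]
1.56 [ 0.    -0.    -0.002] [-0.013  -0.0631 -0.0006]
1.42 [ 0.    -0.    -0.002] [-0.0113 -0.0837 -0.0006]
1.28 [ 0.    -0.    -0.002] [-0.0068 -0.104  -0.0006]
1.14 [ 0.    -0.    -0.002] [ 0.0004 -0.1233 -0.0006]
1.0 [ 0.    -0.    -0.002] [ 0.0103 -0.1415 -0.0006]
0.86 [ 0.    -0.    -0.002] [ 0.0227 -0.1581 -0.0006]
0.72 [ 0.    -0.    -0.002] [ 0.0372 -0.1729 -0.0006]
0.58 [ 0.    -0.    -0.002] [ 0.0537 -0.1854 -0.0006]
0.44 [ 0.    -0.    -0.002] [ 0.0717 -0.1956 -0.0006]
```

>>> apply_moves:
  series: "0 0 0 -0.007 -0.022 0 0.24;0 0 0 -0.012 -0.042 0 0.24;0 0 0 -0.013 -0.063 0 0.24;0 0 0 -0.011 -0.084 0 0.24;0 0 0 -0.007 -0.104 0 0.24;0 0 0 0 -0.123 0 0.24;0 0 0 0.01 -0.1415 0 0.24;0 0 0 0.022 -0.158 0 0.24;0 0 0 0.036 -0.173 0 0.24;0 0 0 0.036 -0.173 0 0.24"

```text
clock: 40.6
tcp_pos: [0.4742, -0.0665, 0.1255]
orientation: [1.285, 1.16, -1.285]
contact_force: [1.2, -0.5, 0.7]
grip_width: 0.0203
```

Run:
```python
from h import *
o=get_obs(); print(o['tcp_pos'],o['contact_force'],o['grip_width'])
cv2.imwrite('pics/z_w.png',grab_frame('wrist')); cv2.imwrite('pics/z_s.png',cv2.resize(grab_frame('scene')[120:280,190:390],None,fx=4,fy=3.75))
```

```text
[ 0.47416295 -0.06647509  0.12547264] [ 1.21367899 -0.54741191  0.68457627] 0.02033805186684992
```

View pics/z_w.png

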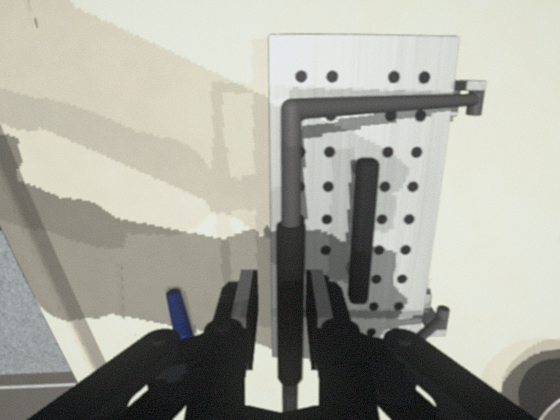

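View pics/z_s.png

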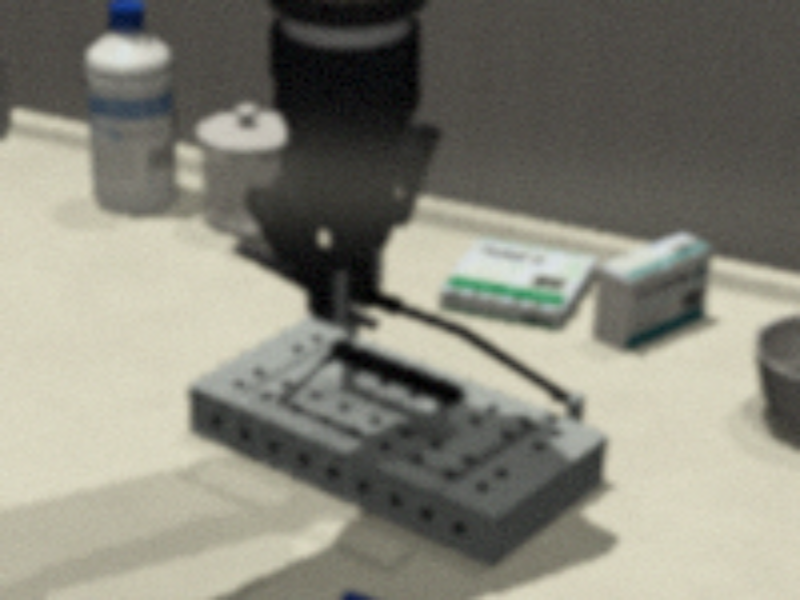

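Bail has been brought past upright to about 0.75 rad, the bar at x=289 against the trailing finger. I'll lift out, close the fingers and press from above.

>>> apply_moves:
  series: "0 0 0 -0.03 0 0 0.24;0 0 0 -0.06 0 0 0.24;0 0 0 -0.075 0 0 0;0 0 0 -0.075 0 0 0;0 0 0 -0.075 0 0 0;0 0 0 -0.075 0 0 0"

```text
clock: 41.45
tcp_pos: [0.4744, -0.0665, 0.1996]
orientation: [1.284, 1.16, -1.286]
contact_force: [-1.2, 0.5, 0.6]
grip_width: 0.0001
```

Run:
```python
from h import *
o=get_obs(); print(o['tcp_pos'],o['contact_force'],o['grip_width'])
for th in [.8,.7,.6,.5,.4,.3,.2,.1,.05,0]:
    w,t=to_tool(tray(.066-.148*np.cos(th)-.002,0,.048+.148*np.sin(th)),down(YT)); print(th,w.round(3),t.round(4))
cv2.imwrite('pics/za_w.png',grab_frame('wrist'))
```

```text
[ 0.47436648 -0.06654428  0.19961917] [-1.16248479  0.53310836  0.55816507] 0.00010616459412677574
0.8 [-0.     0.001  0.002] [ 0.0454  0.0078 -0.0005]
0.7 [-0.     0.001  0.002] [ 0.0563 -0.0023 -0.0005]
0.6 [-0.     0.001  0.002] [ 0.0681 -0.0112 -0.0005]
0.5 [-0.     0.001  0.002] [ 0.0807 -0.0189 -0.0005]
0.4 [-0.     0.001  0.002] [ 0.094  -0.0253 -0.0005]
0.3 [-0.     0.001  0.002] [ 0.1079 -0.0304 -0.0005]
0.2 [-0.     0.001  0.002] [ 0.1223 -0.034  -0.0005]
0.1 [-0.     0.001  0.002] [ 0.1369 -0.0362 -0.0005]
0.05 [-0.     0.001  0.002] [ 0.1443 -0.0368 -0.0005]
0 [-0.     0.001  0.002] [ 0.1517 -0.0369 -0.0005]
```

View pics/za_w.png

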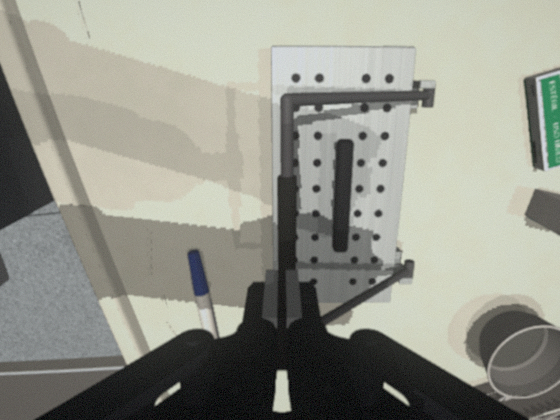

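Bar is directly under the shut fingers (287 vs 282). Press along the arc.

>>> apply_moves:
  series: "0 0 0 0.03 0.004 0 0;0 0 0 0.046 0.004 0 0;0 0 0 0.058 -0.002 0 0;0 0 0 0.07 -0.011 0 0;0 0 0 0.082 -0.019 0 0;0 0 0 0.095 -0.025 0 0;0 0 0 0.109 -0.03 0 0;0 0 0 0.123 -0.034 0 0;0 0 0 0.138 -0.036 0 0;0 0 0 0.146 -0.037 0 0;0 0 0 0.15 -0.037 0 0;0 0 0 0.15 -0.037 0 0"

```text
clock: 43.0
tcp_pos: [0.4383, -0.0629, 0.0504]
orientation: [1.285, 1.158, -1.285]
contact_force: [-0.3, -0.3, 1.4]
grip_width: 0.0003
```

Run:
```python
from h import *
o=get_obs(); print(o['tcp_pos'],o['contact_force'],o['grip_width'])
cv2.imwrite('pics/zb_w.png',grab_frame('wrist'))
```

```text
[ 0.43831698 -0.06291436  0.05036358] [-0.30641928 -0.28121248  1.38944389] 0.0002968216737314085
```

View pics/zb_w.png

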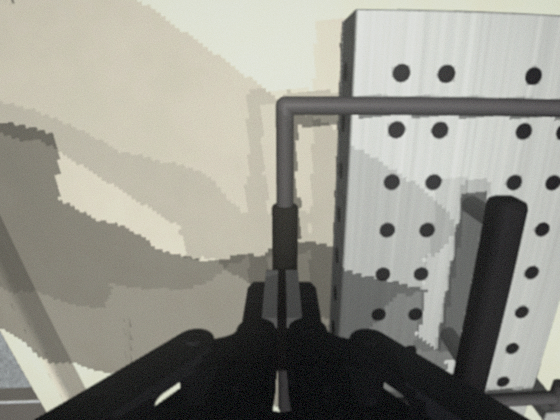

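Bail is nearly level with the fingers on the sleeve. Press to the stop.

>>> apply_moves:
  series: "0 0 0 0.001 0 0 0;0 0 0 0.002 0 0 0;0 0 0 0.003 0 0 0;0 0 0 0.003 0 0 0"

```text
clock: 43.55
tcp_pos: [0.4386, -0.0628, 0.0478]
orientation: [1.285, 1.158, -1.284]
contact_force: [-0.7, 0.4, 6.2]
grip_width: -0.0004
```

>>> apply_moves:
  series: "0 0 0 0.001 0 0 0;0 0 0 0.002 0 0 0;0 0 0 0.002 0 0 0"

```text
clock: 43.92
tcp_pos: [0.4388, -0.0628, 0.047]
orientation: [1.288, 1.159, -1.283]
contact_force: [-7.6, 1.9, 32.2]
grip_width: -0.0006
```

Hard stop at 0.047, where the closed bar's top (0.048) should be. Withdraw upward and inspect.

>>> apply_moves:
  series: "0 0 0 -0.01 0 0 0;0 0 0 -0.04 0 0 0;0 0 0 -0.09 0 0 0;0 0 0 -0.14 0 -0.03 0;0 0 0 -0.2 0 -0.08 0;0 0 0 -0.25 0 -0.12 0;0 0 0 -0.25 0 -0.16 0;0 0 0 -0.25 0 -0.16 0;0 0 0 -0.25 0 -0.16 0;0 0 0 -0.25 0 -0.16 0"

```text
clock: 45.18
tcp_pos: [0.4542, 0.0947, 0.2948]
orientation: [1.285, 1.158, -1.288]
contact_force: [1.3, 0.7, 0.5]
grip_width: 0.0
```

Run:
```python
from h import *
o=get_obs(); print(o['clock'],o['tcp_pos'],o['contact_force'],abs(o['qvel']).max())
im=grab_frame('top'); cv2.imwrite('pics/zc_t.png',cv2.resize(im[110:310,130:460],None,fx=2.4,fy=2.4))
im=grab_frame('scene'); cv2.imwrite('pics/zc_s.png',cv2.resize(im[150:310,180:380],None,fx=4,fy=3.7))
s=camera_info('scene');t=camera_info('top')
for th in (0,.06):
  P=[tray(.066-.148*np.cos(th),y,.0425+.148*np.sin(th)) for y in (.035,-.035)]
  print(((proj(s,P)-[180,150])*[4,3.7]).round(1).tolist(),((proj(t,P)-[130,110])*2.4).round(1).tolist())
```

```text
45.175 [0.4541719  0.09469888 0.29480712] [1.28097377 0.65239485 0.50358804] 0.0063827091619774665
[[290.5, 318.7], [388.1, 361.7]] [[389.6, 334.4], [459.6, 342.5]]
[[290.5, 306.2], [388.5, 348.9]] [[389.7, 334.4], [460.2, 342.5]]
```

View pics/zc_t.png

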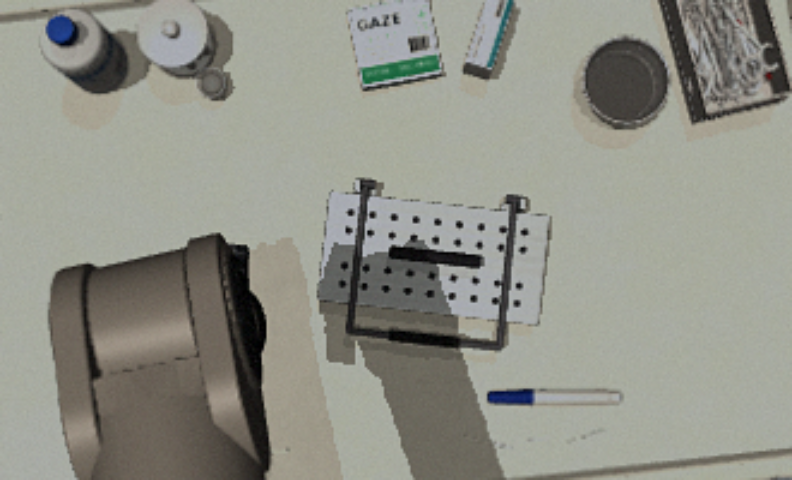

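View pics/zc_s.png

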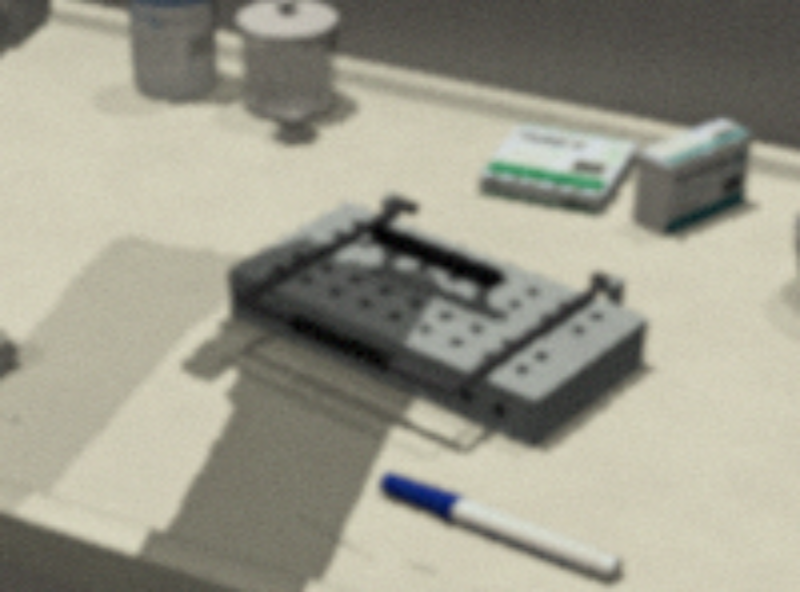

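The sleeve appears at (290,320)–(389,361) in the scene view, matching the closed angle 0 prediction within a pixel or two. The bail is down and the cover level. Handing in.

```bash
python3 -c "
from bench import *
print(hand_in())"
```

```text
the job is handed in; nothing more can be done
None
```

The cassette is packed, covered and clamped, and I handed the job in at about 45 s of the 210 s allowed. No verdict came back.

- **Instruments:** The mouth mirror, root elevator and torque ratchet were there; the curette was absent. I laid the three lengthwise in the tray, and the views taken before covering showed them lying flat and apart.
- **Cover:** It was pressed down until it stopped moving. The last press reached about 46 N at the wrist, through the fingers gripping the handle, which is more than the 12 N the studs needed. Touching the top near its four corners afterwards gave 0.038 m each time, which is where the plate's top lies when it sits home on the rim.
- **Bail:** I swung it over the cover and pressed it to its stop. The crossbar's top read about 0.047 m, against 0.048 m expected when closed. In the last scene and top views the rubber sleeve was within a pixel or two of where a closed bail should appear.
- **Other items:** I never touched the pen, syringe, timer, dish or carton. The pen, dish and carton look unmoved in the last top view. The timer and syringe were last seen in place before the cover was laid on; the arm hid them in that final view.

None of the checks failed or disagreed. I saw no knock or grip slip during the run.

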